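# Mix a stoppered sample bottle by inversion and stand it on the balance

### The job

Clear the balance first: take the steel calibration weight off the pan and stand it upright in its wooden weight tray. Then pick the round bottle with the slim neck and stopper out of the spill tray, turn it upside down in the air well above the bench and keep it so for about two seconds to mix the contents, and set it back upright, gently, in the middle of the balance pan. Leave all the other containers and things where they stand.

Things in the scene. Friction and masses are not known exactly. Their poses are not given: they have to be found in the camera images.
- bottle: Sample bottle: white plastic, round, 152 mm tall, upright at the start. Body 58 mm in diameter up to 96 mm, shoulders, neck 28 mm in diameter (116 to 130 mm), fixed dark stopper 34 mm in diameter (132 to 152 mm). 0.18 to 0.35 kg, centre of mass about 65 mm above the base. Origin: centre of its underside; z: towards the stopper. Stands in one of the four quarters of the spill tray.
- bottle_mid (a point): Point on the bottle's axis 65 mm above its base (about its centre of mass); axes as the bottle's.
- square_bottle: Bystander in the spill tray: square white bottle 58 x 58 mm, 125 mm to its flat shoulder, with a dark round cap (46 mm in diameter) up to 152 mm. Origin: centre of its underside.
- jar_a: Bystander in the spill tray: squat round white jar, 56 mm in diameter, with a dark lid 60 mm in diameter, 86 mm tall in all. Origin: centre of its underside.
- jar_b: Bystander in the spill tray: a second jar like jar_a.
- spill_tray: Fixed shallow aluminium tray 220 x 220 mm, rim 16 mm high and 5 mm thick, floor 5 mm above the bench. The sample bottle, square bottle and two jars stand in its four quarters, about 50 mm along x and y from its middle; which is where varies. Origin: centre of its underside, on the bench.
- balance: Fixed top-loading balance: white housing 250 mm (its x) by 185 mm (its y), its top 58 mm above the bench; sloping grey display up to 75 mm high on its -x side; a round steel pan behind the display. Origin: centre of its underside, on the bench.
- pan (a point): Centre of the upper face of the balance pan: a flat disc 130 mm in diameter, 76 mm above the bench, 40 mm along the balance's +x from its origin. It does not give under load.
- weight: Steel calibration weight, 0.5 kg, 74 mm tall: cylinder 40 mm in diameter up to 48 mm, a neck 20 mm in diameter (52 to 56 mm), and a round knob 28 mm in diameter from 58 to 74 mm. Origin: centre of its underside; z: up its axis. It starts on the pan, up to 25 mm off the centre in x and y.
- weight_tray: Fixed square wooden tray with a cork floor, 130 x 130 mm outside, 114 mm inside, rim 18 mm high; the cork is 10 mm above the bench. Empty at the start. Origin: centre of its underside, on the bench.
- beaker: Bystander: empty glass beaker, 68 mm in diameter, 90 mm tall, on the bench beyond the weight tray. Origin: centre of its underside.
- dishes: Bystander (fixed equipment up to 0.25 m tall also stands unlisted beyond x = 0.78 m and beyond 0.55 m to the sides): stack of three clear culture dishes, 86 mm in diameter, 41 mm tall, on the bench beyond the weight tray. Origin: centre of its underside.

How it is judged:
By the outcome, as a careful person would: the job done as asked, in the order asked, and still so for the second after the job is handed in, with the robot touching nothing.
It also fails if it takes over 72 s, if anything falls off the work surface, if the arm or the gripper's body presses on something with over 40 N, if the wrist force passes 120 N, or if a joint passes its speed limit or range.

### The arm

A 6-joint arm with a two-finger parallel gripper is mounted at the origin on the work surface. World frame = base frame: x ahead of the robot, y to its left, z up, the work surface at z = 0. Lengths are in m, angles in degrees, forces in N, time in s.
With the tool pointing down it reaches from about 0.375 to 0.925 m from the base axis. Payload 5.7 kg.
Tool frame: the origin (TCP) lies on the centre line of the jaws, within the pads' length; the fingertips stand 19 mm ahead of it and the grasp point (between the pads) is the TCP; y points along the fingers, z is the direction in which the jaws open and shut, and the axes are right-handed (so a half turn about y gives the same grasp; the last joint's range is limited). The gripper opens to 85 mm and grips with 20 to 120 N. Pads are 22 mm wide; open, the fingers measure 114 mm over their backs; the gripper's body (76 mm by 85 mm) begins 54 mm behind the grasp point. The pads swing forward as they close: fully open they stand 13 mm farther back than shut.
Start: joints at [-80.621, 20.558, 86.54, -0, 72.909, -6.595], TCP at [0.165, -0.577, 0.25] pointing down, gripper open.
Joint ranges: [-170.27, 170.27], [-57.76, 135], [12.27, 136.19], [-55.21, 235.2], [11.17, 155.16], [-170.74, 170.74]. Speed limits (degrees/s): [136.94, 136.94, 180, 180, 180, 180].

### API

Orientations are given as [roll, pitch, yaw] about the fixed x, y, z axes, in that order (R = Rz(yaw) Ry(pitch) Rx(roll)).
In Python, from station import robot gives the robot as it stands. The module is installed in compiled form; this text tells all that it offers.
- The arm moves only by the tool play_rows, never from a script. Its argument "steps" is a list of rows, each a list of 4 numbers: the shift along the tool's x, y, z each as a share of 500 mm, from -1 to 1, then the turn about the tool's y as a share of 90 degrees, from -1 to 1. In form: [[x, y, z, twist], ...]. A call has exactly 10 rows; each row is the pose to reach, as a shift and turn from the pose commanded when the call began, along the tool's axes at that moment; what a row does not reach only later rows make up. A row lasts 1/12 s, in which the tool goes at most 41.7 mm and 7.16 degrees, less where a joint would pass 70% of its speed; a pose out of reach is approached as far as the arm can. A call with a number of a shift or a turn outside -1 to 1 is refused whole. A call with a gripper value outside its range is refused whole. "claw" is the gripper's target within -1 to 1 (fully open at 1, half-way at 0, shut at -1), set as the call begins (left out, the last holds). The fingers move at their own pace and stop on an object; "newtons" is the grip in N (left out, the last holds). Time passes only in rows, so rows that repeat a pose let the fingers close, or fill a call up. It gives the time, the measured TCP pose, the force and the opening at its end, in the units of the state.
- robot.get_obs(): the state, without advancing time (a new reading comes with each control period).
- robot.get_image(name): name is "side" or "top" or "wrist"; returns a dict with "pixels" (420x560x3 uint8, red, green, blue), "intrinsics" (3x3 intrinsics, pixels), "extrinsics" (4x4, takes a point from world to camera coordinates). Camera axes: x right, y down, z forward; pixel columns grow to the right and rows downward; lengths in m; the calibration is good to about 2 mm. A picture is of the moment at which its call begins. There is no depth.
- robot.job_done(): hands the job in, once; it reports no verdict.
The state is a dict: "time": time; "joint_pos": joint angles; "joint_vel": joint speeds; "joint_torque": joint torques, N m; "tcp_pos": TCP position; "orientation": TCP orientation; "ft_force": force on the tool from outside, world axes, zero at the start; "moment": the same for the moment, N m; "width": finger opening in m.
Only numpy, scipy, OpenCV 4.12 (cv2) and the standard library are available. Lean on these libraries where they do the work, as an engineer would, in place of code of your own. Each camera call takes 0.05 s, during which the arm holds its last target.

## Working session

There is one attempt and no reset: what is moved stays moved. The work goes in short steps, Python scripts to look and compute and a tool call to move; the robot and the scene stay as the last step left them, time stands still between calls to the robot, and variables do not carry over. Pictures are saved under pics/ and viewed, and the job is handed in when it is done.

Besides the shell and the picture viewer there is one more tool, called after "Call:" in YAML: its name, and indented under it one key for each argument. play_rows: Moves the arm, as the interface text tells. Its arguments: {"type":"object","properties":{"steps":{"type":"array"},"claw":{"type":"number"},"newtons":{"type":"number"}},"required":["steps"]}

```bash
ls; mkdir -p pics
python3 - <<'E'
from station import robot
import cv2,numpy as np
o=robot.get_obs();print(o)
for n in ["side","top","wrist"]:
    im=robot.get_image(n);cv2.imwrite(f"pics/{n}0.png",im["pixels"][:,:,::-1]);print(n,im["intrinsics"],im["extrinsics"])
E
```

```text
pics
{'time': 0.0, 'joint_pos': array([-8.06227110e+01,  2.05992305e+01,  8.65989460e+01,  1.68854577e-03,
        7.29108200e+01, -6.59443482e+00]), 'joint_vel': array([-0.07673358,  0.01296185, -0.08144592, -0.02923784,  0.01230903,
        0.04533528]), 'joint_torque': array([ 7.30271076e-04, -5.27612436e+01, -2.78618610e+01, -1.20947288e-04,
        1.33775873e-02, -3.22606155e-06]), 'tcp_pos': array([ 0.16499527, -0.5761838 ,  0.24944039]), 'orientation': array([-9.01080901e+01,  1.41195972e-02, -1.64028787e+02]), 'ft_force': array([-0.20014499,  0.47106861, -0.08848717]), 'moment': array([-0.01328868, -0.00103299,  0.02384667]), 'width': 0.0855452830080944}
side [[429.6844547    0.         283.70229802]
 [  0.         429.6844547  213.08140632]
 [  0.           0.           1.        ]] [[-0.85101254 -0.52463201  0.02321447  0.46061526]
 [-0.29871891  0.44725175 -0.84304975  0.24668248]
 [ 0.43190818 -0.72438051 -0.53733435  0.81345323]
 [ 0.          0.          0.          1.        ]]
top [[389.79975546   0.         287.16490673]
 [  0.         389.79975546 206.98136654]
 [  0.           0.           1.        ]] [[-1.17103510e-02 -9.99929551e-01 -1.93922269e-03  9.03089208e-03]
 [-9.95478291e-01  1.18410030e-02 -9.42484119e-02  5.47801761e-01]
 [ 9.42647345e-02  8.26772102e-04 -9.95546823e-01  1.02362243e+00]
 [ 0.00000000e+00  0.00000000e+00  0.00000000e+00  1.00000000e+00]]
wrist [[296.34053397   0.         280.55084725]
 [  0.         296.34053397 208.42073223]
 [  0.           0.           1.        ]] [[ 0.27550486 -0.96129729 -0.00214209 -0.59768156]
 [-0.92350198 -0.26529023  0.27706531 -0.03713295]
 [-0.26691041 -0.07435461 -0.9608487   0.3791349 ]
 [ 0.          0.          0.          1.        ]]
```

View pics/side0.png

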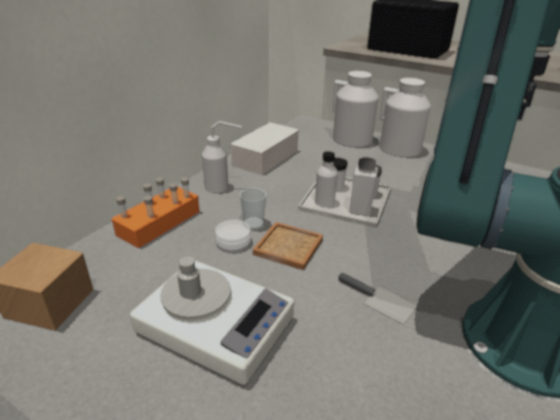

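View pics/top0.png

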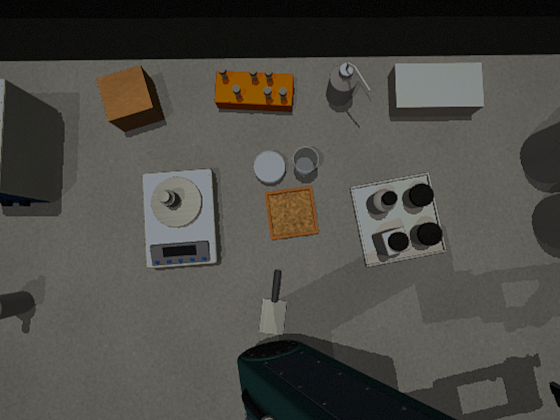

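View pics/wrist0.png

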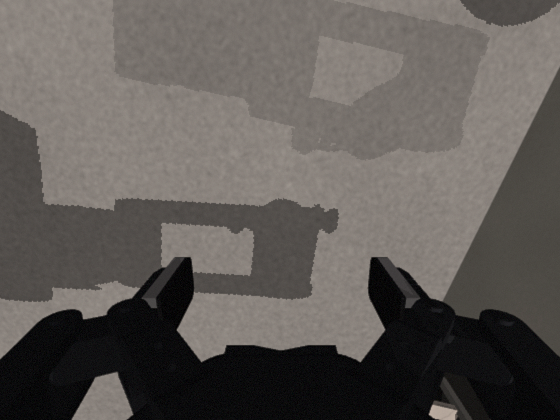

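The side view shows the balance at left with the weight on its pan (188,280), and the slim-stopper bottle at (328,180) in the spill tray beside the square bottle (365,185). In the top view, the weight is at about (170,198), the bottle at about (385,201), the weight tray at (292,213) and the spill tray at (397,220).

```bash
cat > h.py <<'E'
import numpy as np,cv2
from station import robot
def ray(im,u,v,z):
    K,E=im["intrinsics"],im["extrinsics"];R,t=E[:3,:3],E[:3,3]
    c=-R.T@t;d=R.T@np.linalg.inv(K)@np.array([u,v,1.]);return c+d*(z-c[2])/d[2]
def proj(im,p):
    q=im["extrinsics"][:3,:3]@np.array(p)+im["extrinsics"][:3,3];q=im["intrinsics"]@q;return q[:2]/q[2]
def tri(ims,uvs):
    A=[];b=[]
    for im,(u,v) in zip(ims,uvs):
        K,E=im["intrinsics"],im["extrinsics"];R,t=E[:3,:3],E[:3,3]
        c=-R.T@t;d=R.T@np.linalg.inv(K)@np.array([u,v,1.]);d/=np.linalg.norm(d)
        P=np.eye(3)-np.outer(d,d);A.append(P);b.append(P@c)
    return np.linalg.lstsq(np.vstack(A),np.hstack(b),rcond=None)[0]
def crop(name,im,x0,y0,x1,y1,s):
    c=im["pixels"][y0:y1,x0:x1,::-1];cv2.imwrite("pics/"+name,cv2.resize(c,None,fx=s,fy=s,interpolation=cv2.INTER_CUBIC))
def st():
    o=robot.get_obs();print({k:np.round(o[k],4) for k in ("time","joint_pos","tcp_pos","orientation","ft_force","width")});return o
E
python3 - <<'E'
from h import *
t=robot.get_image("top");s=robot.get_image("side")
crop("t1.png",t,130,150,340,290,3.8);crop("t2.png",t,340,160,460,280,5);crop("s1.png",s,120,230,320,380,4);crop("s2.png",s,290,140,400,225,7)
E
```

```text
(no output)
```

View pics/t1.png

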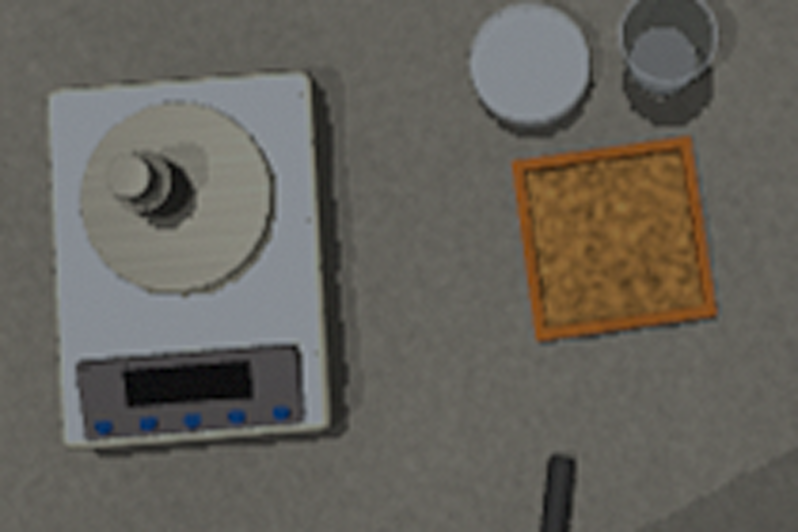

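View pics/t2.png

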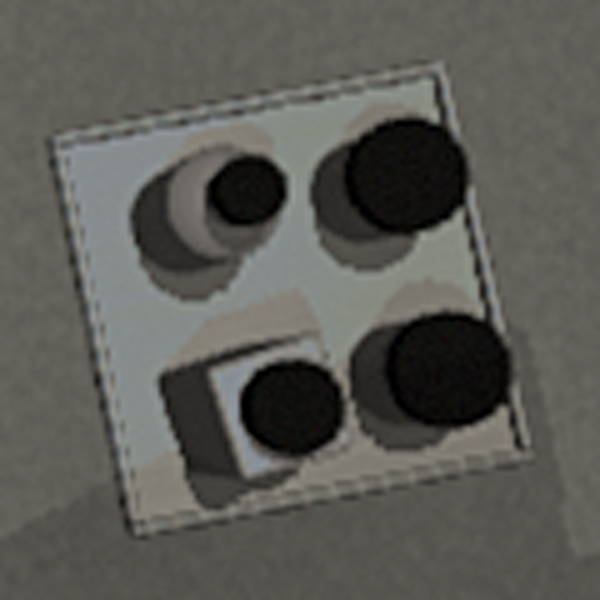

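View pics/s1.png

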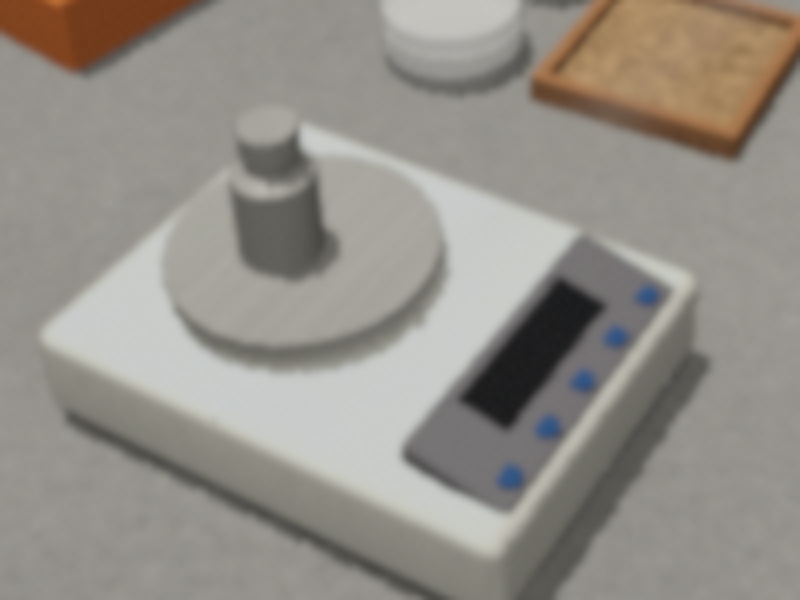

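View pics/s2.png

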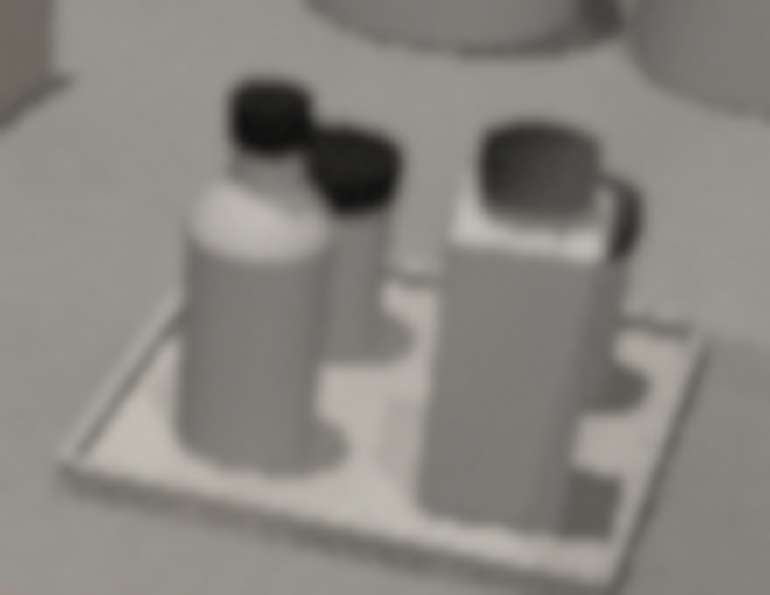

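Run:
```python
from h import *
np.set_printoptions(precision=4,suppress=True)
t=robot.get_image("top");s=robot.get_image("side")
hsv=cv2.cvtColor(t["pixels"],cv2.COLOR_RGB2HSV)
def comp(mask,x0,y0,x1,y1,minA=20):
    m=np.zeros_like(mask);m[y0:y1,x0:x1]=mask[y0:y1,x0:x1]
    n,l,stt,c=cv2.connectedComponentsWithStats(m)
    return [(stt[i][:5].tolist(),c[i]) for i in range(1,n) if stt[i][4]>=minA]
dark=(t["pixels"].max(2)<40).astype(np.uint8)
for a,c in comp(dark,360,175,445,260): print("dark",a,c,ray(t,*c,.157),ray(t,*c,.091))
pts={"knob":(164.5,196.05,.150),"pan":(176.6,202.1,.076),"wt":(291.8,212.6,.018),"stop":(389.8,197.6,.157),"sqcap":(398.4,241.4,.157),"jarU":(421.6,194.6,.091),"jarL":(429.8,233.8,.091)}
for k,(u,v,z) in pts.items(): print(k,ray(t,u,v,z))
print("wtcorners",[ray(t,130+a/3.8,150+b/3.8,.018)[:2] for a,b in [(514,160),(690,138),(716,314),(540,340)]])
print("stcorners",[ray(t,340+a/5,160+b/5,.016)[:2] for a,b in [(52,138),(440,63),(527,458),(134,535)]])
print("tri knob",tri([t,s],[(164.5,196.05),(187,261.2)]),"tri stopper",tri([t,s],[(389.8,197.6),(328.9,153.9)]))
print("baltop",[ray(t,130+a/3.8,150+b/3.8,.058)[:2] for a,b in [(48,92),(310,72),(328,430),(65,445)]])
for nm,(u,v) in {"dish":(530,65),"beaker":(670,35)}.items(): print(nm,ray(t,130+u/3.8,150+v/3.8,.04 if nm=="dish" else .09))
for p in [(270,268),(278,300),(260,333),(285,333)]: print("spat",ray(t,*p,0.01))
```

```text
dark [408, 184, 25, 23, 456] [420.3224 194.9101] [ 0.5603 -0.3121  0.157 ] [ 0.5684 -0.3348  0.091 ]
dark [381, 191, 16, 14, 166] [388.8675 197.9217] [ 0.5541 -0.2376  0.157 ] [ 0.5617 -0.2549  0.091 ]
dark [410, 222, 32, 24, 520] [427.6904 233.8923] [ 0.4684 -0.3253  0.157 ] [ 0.4698 -0.3489  0.091 ]
dark [388, 232, 21, 19, 301] [397.9369 241.1196] [ 0.4524 -0.2551  0.157 ] [ 0.4526 -0.2737  0.091 ]
knob [0.5657 0.2941 0.15  ]
pan [0.5591 0.2863 0.076 ]
wt [ 0.5332 -0.0098  0.018 ]
stop [ 0.5548 -0.2399  0.157 ]
sqcap [ 0.4517 -0.2562  0.157 ]
jarU [ 0.5691 -0.338   0.091 ]
jarL [ 0.4699 -0.3542  0.091 ]
wtcorners [array([0.59  , 0.0617]), array([ 0.6044, -0.0646]), array([ 0.4782, -0.0809]), array([0.4613, 0.0441])]
stcorners [array([ 0.5999, -0.1707]), array([ 0.6388, -0.3842]), array([ 0.4233, -0.4211]), array([ 0.3848, -0.2088])]
tri knob [0.566  0.295  0.1469] tri stopper [ 0.5539 -0.2407  0.1555]
baltop [array([0.636, 0.382]), array([0.6479, 0.2005]), array([0.4017, 0.1867]), array([0.3937, 0.3648])]
dish [0.6545 0.0487 0.04  ]
beaker [ 0.6639 -0.0479  0.09  ]
spat [0.3848 0.0507 0.01  ]
spat [0.2999 0.03   0.01  ]
spat [0.2145 0.0786 0.01  ]
spat [0.2137 0.0123 0.01  ]
```

Call:
play_rows:
  steps:
    - [-0.42,0,-0.49,0]
    - [-0.42,0,-0.49,0]
    - [-0.42,0,-0.49,0]
    - [-0.42,0,-0.49,0]
    - [-0.42,0,-0.49,0]
    - [-0.42,0,-0.49,0]
    - [-0.42,0,-0.49,0]
    - [-0.42,0,-0.49,0]
    - [-0.42,0,-0.49,0]
    - [-0.42,0,-0.49,0]
  claw: 1
  newtons: 40

```text
time: 1.18
tcp_pos: [0.3, -0.2822, 0.2505]
orientation: [-90.0, 0.0, -163.8]
ft_force: [-0.5, 0.1, 0.5]
width: 0.0857
```

Call:
play_rows:
  steps:
    - [-0.42,0,-0.49,0]
    - [-0.42,0,-0.49,0]
    - [-0.42,0,-0.49,0]
    - [-0.42,0,-0.49,0]
    - [-0.42,0,-0.49,0]
    - [-0.42,0,-0.49,0]
    - [-0.42,0,-0.49,0]
    - [-0.42,0,-0.49,0]
    - [-0.42,0,-0.49,0]
    - [-0.42,0,-0.49,0]

```text
time: 2.02
tcp_pos: [0.4353, 0.0099, 0.2503]
orientation: [-90.0, 0.0, -163.9]
ft_force: [0.6, 0.0, -0.5]
width: 0.0856
```

Call:
play_rows:
  steps:
    - [-0.408,0,-0.476,0]
    - [-0.408,0,-0.476,0]
    - [-0.408,0,-0.476,0]
    - [-0.408,0,-0.476,0]
    - [-0.408,0,-0.476,0]
    - [-0.408,0,-0.476,0]
    - [-0.408,0,-0.476,0]
    - [-0.408,0.04,-0.476,0]
    - [-0.408,0.06,-0.476,0]
    - [-0.408,0.06,-0.476,0]

```text
time: 2.85
tcp_pos: [0.5642, 0.2925, 0.217]
orientation: [-89.9, -0.3, -164.1]
ft_force: [-0.0, -0.5, -0.4]
width: 0.0856
```

Run:
```python
from h import *
st()
w=robot.get_image("wrist");cv2.imwrite("pics/w1.png",w["pixels"][:,:,::-1]);print(proj(w,(.566,.2945,.15)),proj(w,(.566,.2945,.124)))
```

```text
{'time': np.float64(2.85), 'joint_pos': array([ 2.12075e+01,  2.52953e+01,  8.38659e+01, -5.34000e-02,
        7.11673e+01,  9.52894e+01]), 'tcp_pos': array([0.5642, 0.2925, 0.217 ]), 'orientation': array([ -89.9195,   -0.3225, -164.0647]), 'ft_force': array([-0.0137, -0.464 , -0.3975]), 'width': np.float64(0.0856)}
[280.11114145 225.14160245] [280.12693033 213.70097561]
```

View pics/w1.png

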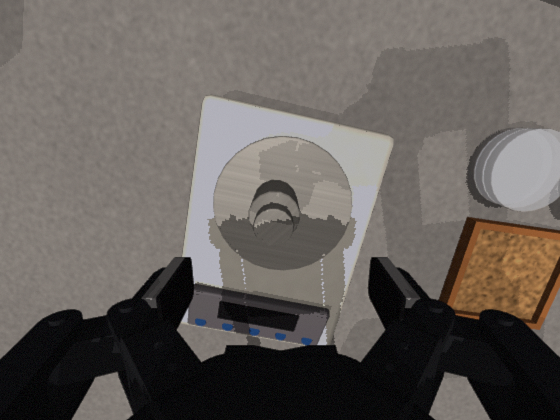

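The wrist view shows the knob at about (274,225), roughly 6 px left of the jaw centre line, so I'll shift about 4 mm along −z while descending.

Call:
play_rows:
  steps:
    - [0,0.04,-0.008,0]
    - [0,0.1,-0.008,0]
    - [0,0.16,-0.008,0]
    - [0,0.2,-0.008,0]
    - [0,0.218,-0.008,0]
    - [0,0.218,-0.008,0]
    - [0,0.218,-0.008,0]
    - [0,0.218,-0.008,0]
    - [0,0.218,-0.008,0]
    - [0,0.218,-0.008,0]

```text
time: 3.73
tcp_pos: [0.5645, 0.2989, 0.113]
orientation: [-90.0, 0.2, -164.0]
ft_force: [-0.3, -0.3, -0.3]
width: 0.0855
```

Call:
play_rows:
  steps:
    - [0,0,0,0]
    - [0,0,0,0]
    - [0,0,0,0]
    - [0,0,0,0]
    - [0,0,0,0]
    - [0,0,0,0]
    - [0,0,0,0]
    - [0,0,0,0]
    - [0,0,0,0]
    - [0,0,0,0]
  claw: -1

```text
time: 4.57
tcp_pos: [0.5638, 0.2987, 0.1117]
orientation: [-90.0, 0.0, -164.0]
ft_force: [-1.3, -0.1, 5.3]
width: 0.0387
```

Call:
play_rows:
  steps:
    - [0,-0.03,0,0]
    - [0,-0.09,0,0]
    - [0,-0.15,0,0]
    - [0,-0.18,0,0]
    - [0.04,-0.18,0.1,0]
    - [0.06,-0.18,0.16,0]
    - [0.08,-0.18,0.22,0]
    - [0.11,-0.18,0.28,0]
    - [0.137,-0.18,0.34,0]
    - [0.16,-0.18,0.4,0]

```text
time: 5.4
tcp_pos: [0.5396, 0.083, 0.2]
orientation: [-90.1, -0.2, -164.0]
ft_force: [0.8, -0.7, -4.8]
width: 0.0391
```

Call:
play_rows:
  steps:
    - [0.02,0,0.06,0]
    - [0.04,0,0.11,0]
    - [0.06,0,0.15,0]
    - [0.068,0,0.178,0]
    - [0.068,0,0.178,0]
    - [0.068,0,0.178,0]
    - [0.068,0,0.178,0]
    - [0.068,0,0.178,0]
    - [0.068,0,0.178,0]
    - [0.068,0,0.178,0]

```text
time: 6.23
tcp_pos: [0.5335, -0.0097, 0.2012]
orientation: [-90.0, -0.0, -164.0]
ft_force: [-0.1, -0.1, -4.9]
width: 0.0387
```

Call:
play_rows:
  steps:
    - [0,0.06,0,0]
    - [0,0.13,0,0]
    - [0,0.2,0,0]
    - [0,0.25,0,0]
    - [0,0.28,0,0]
    - [0,0.295,0,0]
    - [0,0.3,0,0]
    - [0,0.304,0,0]
    - [0,0.308,0,0]
    - [0,0.31,0,0]

```text
time: 7.07
tcp_pos: [0.5346, -0.0106, 0.0473]
orientation: [-90.0, 0.1, -164.0]
ft_force: [-0.0, -0.8, -4.7]
width: 0.0385
```

Run:
```python
from h import *
st()
s=robot.get_image("side");crop("s3.png",s,200,180,360,300,5)
```

```text
{'time': np.float64(7.0667), 'joint_pos': array([-8.543600e+00,  3.064210e+01,  1.057337e+02,  8.800000e-03,
        4.349240e+01,  6.546570e+01]), 'tcp_pos': array([ 0.5346, -0.0106,  0.0473]), 'orientation': array([-8.995080e+01,  1.224000e-01, -1.640156e+02]), 'ft_force': array([-0.0282, -0.8417, -4.6965]), 'width': np.float64(0.0385)}
```

View pics/s3.png

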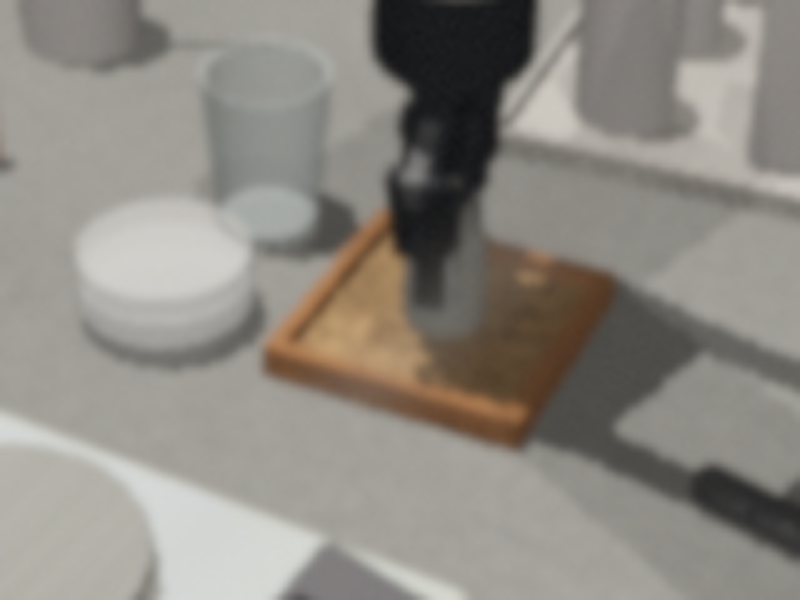

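The weight is over the tray's middle and still hanging (−4.7 N). I'll lower it 2 mm to contact, then release.

Call:
play_rows:
  steps:
    - [0,0.001,0,0]
    - [0,0.002,0,0]
    - [0,0.003,0,0]
    - [0,0.004,0,0]
    - [0,0.005,0,0]
    - [0,0.005,0,0]
    - [0,0.005,0,0]
    - [0,0.005,0,0]
    - [0,0.005,0,0]
    - [0,0.005,0,0]

```text
time: 7.95
tcp_pos: [0.534, -0.0106, 0.0456]
orientation: [-90.0, 0.1, -164.0]
ft_force: [-4.3, 1.3, 13.2]
width: 0.0387
```

Call:
play_rows:
  steps:
    - [0,0,0,0]
    - [0,0,0,0]
    - [0,0,0,0]
    - [0,0,0,0]
    - [0,0,0,0]
    - [0,0,0,0]
    - [0,0,0,0]
    - [0,0,0,0]
    - [0,0,0,0]
    - [0,0,0,0]
  claw: 1

```text
time: 8.78
tcp_pos: [0.5335, -0.0105, 0.0438]
orientation: [-90.0, -0.0, -164.0]
ft_force: [0.2, 0.1, -0.3]
width: 0.0855
```

Call:
play_rows:
  steps:
    - [0,-0.04,0,0]
    - [0,-0.1,0,0]
    - [0,-0.18,0,0]
    - [0,-0.26,0,0]
    - [0,-0.34,0,0]
    - [0,-0.42,0,0]
    - [0,-0.5,0,0]
    - [0,-0.58,0,0]
    - [0,-0.66,0,0]
    - [0,-0.74,0,0]

```text
time: 9.62
tcp_pos: [0.5327, -0.0104, 0.416]
orientation: [-90.0, 0.0, -164.0]
ft_force: [0.3, -0.9, -1.0]
width: 0.0852
```

Run:
```python
from h import *
st()
s=robot.get_image("top");crop("t3.png",s,130,80,480,300,2.2)
s=robot.get_image("side");crop("s4.png",s,100,50,560,380,1.7)
```

```text
{'time': np.float64(9.6167), 'joint_pos': array([-8.55770e+00,  8.65540e+00,  7.98672e+01,  6.50000e-03,
        9.14707e+01,  6.54683e+01]), 'tcp_pos': array([ 0.5327, -0.0104,  0.416 ]), 'orientation': array([-9.000310e+01,  8.800000e-03, -1.640259e+02]), 'ft_force': array([ 0.3262, -0.9108, -1.0495]), 'width': np.float64(0.0852)}
```

View pics/t3.png

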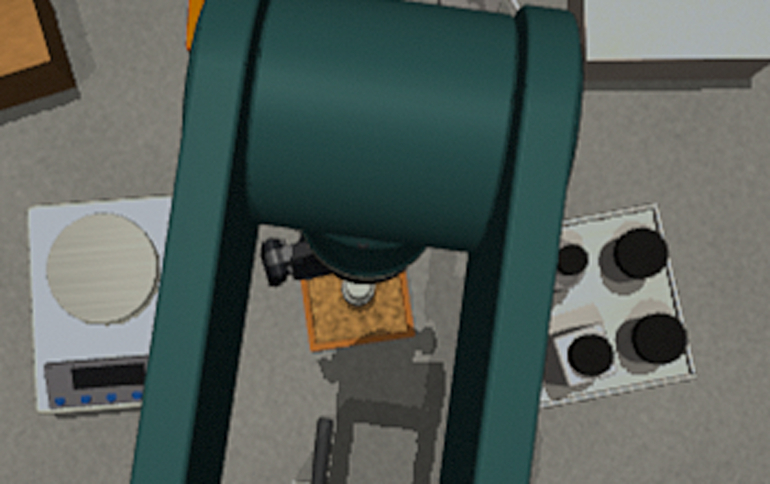

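View pics/s4.png

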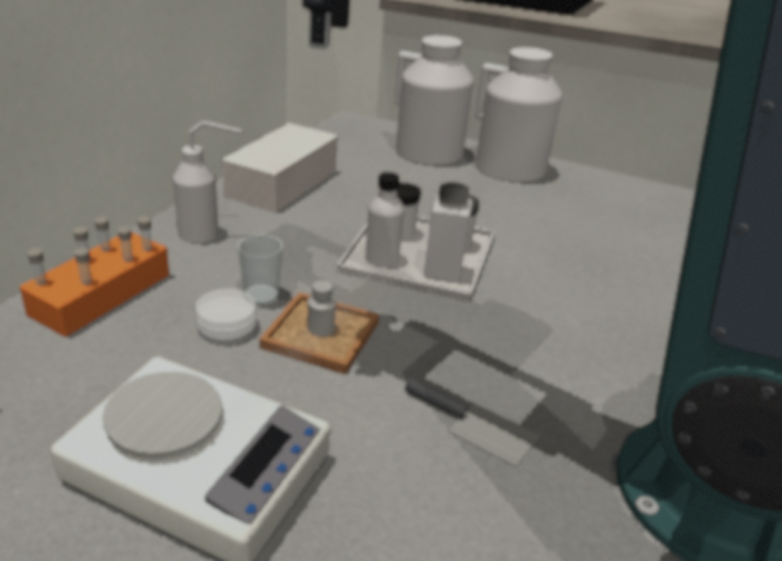

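The weight stands upright in its tray at about (321,318) in the enlarged side crop, and the pan is empty. The moves only offer a twist about the tool's own pointing axis, so I need to know what the arm does at the edge of its reach. I'll test that high up, in free air.

Call:
play_rows:
  steps:
    - [0,-0.08,0,0]
    - [0,-0.16,0,0]
    - [0,-0.24,0,0]
    - [0,-0.32,0,0]
    - [0,-0.4,0,0]
    - [0,-0.48,0,0]
    - [0,-0.56,0,0]
    - [0,-0.64,0,0]
    - [0,-0.72,0,0]
    - [0,-0.8,0,0]

```text
time: 10.55
tcp_pos: [0.5266, -0.0105, 0.8028]
orientation: [-89.9, 0.3, -164.0]
ft_force: [57.4, -2.1, 118.5]
width: 0.0856
```

Run:
```python
from h import *
st()
```

```text
{'time': np.float64(10.55), 'joint_pos': array([-8.692400e+00,  1.903450e+01,  1.224160e+01,  1.067000e-01,
        1.484268e+02,  6.542670e+01]), 'tcp_pos': array([ 0.5266, -0.0105,  0.8028]), 'orientation': array([ -89.9268,    0.2933, -164.0279]), 'ft_force': array([ 57.3605,  -2.0954, 118.5379]), 'width': np.float64(0.0856)}
```

Run:
```python
from h import *
s=robot.get_image("side");crop("s5.png",s,0,0,560,420,1.4)
st()
```

```text
{'time': np.float64(10.6), 'joint_pos': array([-8.702200e+00,  1.909960e+01,  1.269630e+01,  1.075000e-01,
        1.490145e+02,  6.542120e+01]), 'tcp_pos': array([ 0.5233, -0.01  ,  0.7997]), 'orientation': array([ -90.3886,   -0.7134, -164.0292]), 'ft_force': array([21.203 , -4.1614, -1.4921]), 'width': np.float64(0.0854)}
```

View pics/s5.png

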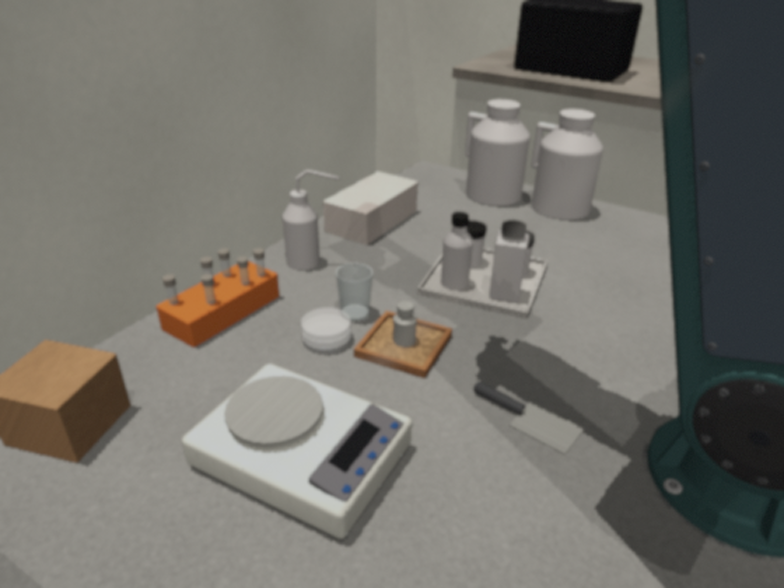

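Call:
play_rows:
  steps:
    - [0,-0.004,0,0]
    - [0,-0.008,0,0]
    - [0,-0.012,0,0]
    - [0,-0.016,0,0]
    - [0,-0.02,0,0]
    - [0,-0.024,0,0]
    - [0,-0.028,0,0]
    - [0,-0.032,0,0]
    - [0,-0.036,0,0]
    - [0,-0.04,0,0]

```text
time: 11.43
tcp_pos: [0.5189, -0.0103, 0.8091]
orientation: [-89.8, 0.8, -164.0]
ft_force: [-0.9, 1.2, 0.9]
width: 0.0856
```

Run:
```python
from h import *
st()
```

```text
{'time': np.float64(11.4333), 'joint_pos': array([ -8.8513,  18.2896,  12.3225,   0.2263, 148.5513,  65.3708]), 'tcp_pos': array([ 0.5189, -0.0103,  0.8091]), 'orientation': array([ -89.756 ,    0.8087, -164.0264]), 'ft_force': array([-0.9102,  1.1982,  0.8793]), 'width': np.float64(0.0856)}
```

Call:
play_rows:
  steps:
    - [0,0.01,0,0]
    - [0,0.02,0,0]
    - [0,0.03,0,0]
    - [0,0.04,0,0]
    - [0,0.05,0,0]
    - [0,0.06,0,0]
    - [0,0.07,0,0]
    - [0,0.08,0,0]
    - [0,0.08,0,0]
    - [0,0.08,0,0]

```text
time: 12.27
tcp_pos: [0.5194, -0.0103, 0.7689]
orientation: [-89.8, 0.8, -164.0]
ft_force: [-0.5, -0.2, 1.0]
width: 0.0853
```

Run:
```python
from h import *
st()
```

```text
{'time': np.float64(12.2667), 'joint_pos': array([ -8.8403,  13.9578,  25.5773,   0.1785, 139.6769,  65.3264]), 'tcp_pos': array([ 0.5194, -0.0103,  0.7689]), 'orientation': array([ -89.7742,    0.7636, -164.0283]), 'ft_force': array([-0.4871, -0.2221,  0.9658]), 'width': np.float64(0.0853)}
```

The tool tilted about 0.8° when pushed against the limit, and it kept that tilt when I backed off. So pushing gently outward at full extension should swing it level. I'll fit the arm geometry to plan that.

Run:
```python
import numpy as np
D=[(20.599,86.599,72.911,.165,-.5762,.2494),(25.295,83.866,71.167,.5642,.2925,.217),(30.642,105.734,43.492,.5346,-.0106,.0473),(8.655,79.867,91.471,.5327,-.0104,.416),(18.29,12.3225,148.5513,.5189,-.0103,.8091),(13.958,25.577,139.677,.5194,-.0103,.7689)]
A=[];b=[]
for j2,j3,j5,x,y,z in D:
    a,c,e=np.radians([j2,j2+j3,j2+j3+j5]);r=np.hypot(x,y)
    A.append([1,0,np.sin(a),np.sin(c),np.sin(e),np.cos(c)]);b.append(r)
    A.append([0,1,np.cos(a),np.cos(c),np.cos(e),-np.sin(c)]);b.append(z)
A=np.array(A);s,res,rk,sv=np.linalg.lstsq(A,np.array(b),rcond=None)
print(s,rk,sv,A@s-b)
```

```text
[0.00441245 0.34748312 0.60956176 0.43379916 0.43375728 0.11156335] 6 [4.68029857 3.32662805 1.30417586 1.13403384 0.20348731 0.00605258] [ 1.04292026e-04  7.78229578e-05  1.73206627e-05  8.39001191e-05
 -8.74897411e-05 -1.15087108e-04 -7.41293944e-05  8.94119061e-06
 -4.46992394e-05 -3.14358837e-05  8.47056861e-05 -2.41412760e-05]
```

Call:
play_rows:
  steps:
    - [-0.015,-0.03,0.007,0]
    - [-0.03,-0.058,0.014,0]
    - [-0.04,-0.075,0.018,0]
    - [-0.048,-0.09,0.022,0]
    - [-0.058,-0.11,0.027,0]
    - [-0.07,-0.135,0.033,0]
    - [-0.084,-0.16,0.04,0]
    - [-0.1,-0.19,0.046,0]
    - [-0.115,-0.22,0.053,0]
    - [-0.13,-0.25,0.06,0]

```text
time: 13.1
tcp_pos: [0.5355, -0.0185, 0.8041]
orientation: [-89.4, 2.0, -164.0]
ft_force: [-0.2, 0.5, 0.9]
width: 0.0856
```

Run:
```python
from h import *
st()
```

```text
{'time': np.float64(13.1), 'joint_pos': array([ -9.5587,  18.8598,  12.3379,   0.5342, 146.6977,  64.9201]), 'tcp_pos': array([ 0.5355, -0.0185,  0.8041]), 'orientation': array([ -89.3579,    2.0244, -164.0155]), 'ft_force': array([-0.164 ,  0.5272,  0.8775]), 'width': np.float64(0.0856)}
```

```bash
cat > k.py <<'E'
import numpy as np
from scipy.spatial.transform import Rotation as Ro
def fk(j,L=.25,s=1,d=None):
    R1=Ro.from_euler('z',j[0],degrees=True);a,c=np.radians(j[1]),np.radians(j[1]+j[2])
    d1=-.0863+L if d is None else d
    w=np.array([.0044+.6096*np.sin(a)+.4338*np.sin(c)+.1116*np.cos(c),0,d1+.6096*np.cos(a)+.4338*np.cos(c)-.1116*np.sin(c)])
    Rw=R1*Ro.from_euler('y',j[1]+j[2],degrees=True)*Ro.from_euler('z',s*j[3],degrees=True)*Ro.from_euler('y',j[4],degrees=True)
    w=R1.apply(w);p=w+L*Rw.apply([0,0,1]);return p,Rw,w
def tool(o): return Ro.from_euler('xyz',o,degrees=True)
E
python3 - <<'E'
from k import *
j=[-9.5587,18.8598,12.3379,.5342,146.6977,64.9201]
T=tool([-89.3579,2.0244,-164.0155]);print("tool y",T.apply([0,1,0]))
for s in(1,-1):
  for L in (.15,.25,.35,.5):
    p,R,w=fk(j,L,s);print(s,L,p,R.apply([0,0,1]))
# flange: R*Rz(s6*j6)*const
for s6 in (1,-1):
    p,R,w=fk(j,.25,1)
    M=(R*Ro.from_euler('z',s6*j[5],degrees=True)).inv()*T;print(s6,np.round(M.as_matrix(),3))
    j0=[-80.6227,20.5992,86.5989,.0017,72.9108,-6.5944];T0=tool([-90.108,.0141,-164.0288]);p,R,w=fk(j0,.25,1)
    M=(R*Ro.from_euler('z',s6*j0[5],degrees=True)).inv()*T0;print(s6,np.round(M.as_matrix(),3))
E
```

```text
tool y [ 0.03704318 -0.00104612 -0.99931312]
1 0.15 [ 0.51993596 -0.08677646  0.80393313] [ 0.037044   -0.00104691 -0.99931309]
1 0.25 [ 0.52364036 -0.08688115  0.80400182] [ 0.037044   -0.00104691 -0.99931309]
1 0.35 [ 0.52734476 -0.08698584  0.80407051] [ 0.037044   -0.00104691 -0.99931309]
1 0.5 [ 0.53290135 -0.08714287  0.80417355] [ 0.037044   -0.00104691 -0.99931309]
-1 0.15 [ 0.51968094 -0.08829086  0.80393313] [ 0.03534387 -0.01114292 -0.99931309]
-1 0.25 [ 0.52321532 -0.08940515  0.80400182] [ 0.03534387 -0.01114292 -0.99931309]
-1 0.35 [ 0.52674971 -0.09051944  0.80407051] [ 0.03534387 -0.01114292 -0.99931309]
-1 0.5 [ 0.53205129 -0.09219088  0.80417355] [ 0.03534387 -0.01114292 -0.99931309]
1 [[-0.  0. -1.]
 [-1. -0.  0.]
 [-0.  1.  0.]]
1 [[-0.  0. -1.]
 [-1. -0.  0.]
 [-0.  1.  0.]]
-1 [[ 0.768 -0.     0.641]
 [ 0.641  0.    -0.768]
 [-0.     1.     0.   ]]
-1 [[-0.228  0.    -0.974]
 [-0.974 -0.     0.228]
 [-0.     1.     0.   ]]
```

Run:
```python
from k import *
from scipy.optimize import least_squares
D=[([-80.6227,20.5992,86.5989,.0017,72.9108,-6.5944],[.16499527,-.5761838,.24944039]),
([21.2075,25.2953,83.8659,-.0534,71.1673,95.2894],[.5642,.2925,.2170]),
([-8.5436,30.6421,105.7337,.0088,43.4924,65.4657],[.5346,-.0106,.0473]),
([-8.5577,8.6554,79.8672,.0065,91.4707,65.4683],[.5327,-.0104,.4160]),
([-8.6924,19.0345,12.2416,.1067,148.4268,65.4267],[.5266,-.0105,.8028]),
([-8.7022,19.0996,12.6963,.1075,149.0145,65.4212],[.5233,-.01,.7997]),
([-8.8513,18.2896,12.3225,.2263,148.5513,65.3708],[.5189,-.0103,.8091]),
([-8.8403,13.9578,25.5773,.1785,139.6769,65.3264],[.5194,-.0103,.7689]),
([-9.5587,18.8598,12.3379,.5342,146.6977,64.9201],[.5355,-.0185,.8041])]
def f(q,j):
    a1,d1,l2,l3,of,L,dy=q
    R1=Ro.from_euler('z',j[0],degrees=True);a,c=np.radians(j[1]),np.radians(j[1]+j[2])
    w=np.array([a1+l2*np.sin(a)+l3*np.sin(c)+of*np.cos(c),dy,d1+l2*np.cos(a)+l3*np.cos(c)-of*np.sin(c)])
    Rw=R1*Ro.from_euler('y',j[1]+j[2],degrees=True)*Ro.from_euler('z',j[3],degrees=True)*Ro.from_euler('y',j[4],degrees=True)
    return R1.apply(w)+L*Rw.apply([0,0,1])
res=lambda q:np.concatenate([f(q,j)-p for j,p in D])
s=least_squares(res,[0,.17,.61,.43,.11,.25,.07],x_scale=.01)
J=s.jac;cov=np.linalg.pinv(J.T@J)*1e-8
print(np.round(s.x,4),np.round(np.sqrt(np.diag(cov)),4));print(np.round(s.fun.reshape(-1,3)*1e3,2))
```

```text
[-0.      0.2671  0.6113  0.4336  0.1122  0.3545  0.0689] [0.0001 0.0027 0.0004 0.0001 0.0001 0.0026 0.    ]
[[ 0.01  0.01  0.01]
 [ 0.03  0.02  0.02]
 [-0.01  0.01 -0.  ]
 [-0.01 -0.03 -0.03]
 [ 0.02  0.05  0.02]
 [-0.02 -0.03  0.  ]
 [ 0.01 -0.03 -0.  ]
 [-0.01 -0.02 -0.02]
 [ 0.    0.04  0.  ]]
```

```bash
cat > k.py <<'E'
import numpy as np
from scipy.spatial.transform import Rotation as Ro
from scipy.optimize import least_squares
LO=np.array([-170.27,-57.76,12.27,-55.21,11.17,-170.74]);HI=np.array([170.27,135,136.19,235.2,155.16,170.74])
Q=[-0.,.2671,.6113,.4336,.1122,.3545,.0689]
M=Ro.from_matrix(np.array([[0,0,-1],[-1,0,0],[0,1,0.]]))
def fk(j,full=False):
    a1,d1,l2,l3,of,L,dy=Q
    R1=Ro.from_euler('z',j[0],degrees=True);a,c=np.radians(j[1]),np.radians(j[1]+j[2])
    e=R1.apply([a1+l2*np.sin(a),dy,d1+l2*np.cos(a)])
    w=R1.apply(np.array([a1+l2*np.sin(a)+l3*np.sin(c)+of*np.cos(c),dy,d1+l2*np.cos(a)+l3*np.cos(c)-of*np.sin(c)]))
    Rw=R1*Ro.from_euler('yzyz',[0,0,0,0],degrees=True) if False else R1*Ro.from_euler('y',j[1]+j[2],degrees=True)*Ro.from_euler('z',j[3],degrees=True)*Ro.from_euler('y',j[4],degrees=True)
    p=w+L*Rw.apply([0,0,1]);T=Rw*Ro.from_euler('z',j[5],degrees=True)*M
    return (p,T,e,w) if full else (p,T)
def ik(p,T,q0,w=.77):
    def f(q):
        pp,TT=fk(q);return np.concatenate([pp-p,w*(TT*T.inv()).as_rotvec()])
    s=least_squares(f,np.clip(q0,LO+1e-3,HI-1e-3),bounds=(LO,HI),x_scale=10.,xtol=1e-9,ftol=1e-10)
    return s.x,s.fun
def row_sim(q,cmd,p_t,T_t,w=.77,dp=.0417,dr=7.16):
    p0,T0=cmd
    d=p_t-p0;n=np.linalg.norm(d);p=p0+d*min(1,dp/max(n,1e-9))
    r=(T_t*T0.inv()).as_rotvec();n=np.degrees(np.linalg.norm(r));T=Ro.from_rotvec(r*min(1,dr/max(n,1e-9)))*T0
    q2,_=ik(p,T,q,w);return q2,fk(q2)
def call_sim(q,cmd,rows,w=.77):
    p0,T0=cmd
    for r in rows:
        pt=p0+T0.apply(np.array(r[:3])*.5);Tt=T0*Ro.from_rotvec([0,np.radians(90*r[3]),0])
        q,cmd=row_sim(q,cmd,pt,Tt,w)
    return q,cmd
def tilt(T): # angle of tool y above straight down
    return np.degrees(np.arccos(np.clip(-T.apply([0,1,0])[2],-1,1)))
def horiz(az,down=0,flip=False):
    a=np.radians(az);d=np.radians(down)
    y=np.array([np.cos(a)*np.cos(d),np.sin(a)*np.cos(d),-np.sin(d)])
    z=np.array([-np.sin(a),np.cos(a),0]);z=-z if flip else z
    x=np.cross(y,z);return Ro.from_matrix(np.stack([x,y,z],1))
E
python3 - <<'E'
from k import *
rng=np.random.default_rng(0)
# fit w: replay tests
for w in (.2,.4,.77,1.2):
    q=np.array([-8.84,13.958,25.577,.1785,139.677,65.326]);cmd=fk(q)
    rows=[[-0.015,-0.03,0.007,0],[-0.03,-0.058,0.014,0],[-0.04,-0.075,0.018,0],[-0.048,-0.09,0.022,0],[-0.058,-0.11,0.027,0],[-0.07,-0.135,0.033,0],[-0.084,-0.16,0.04,0],[-0.1,-0.19,0.046,0],[-0.115,-0.22,0.053,0],[-0.13,-0.25,0.06,0]]
    q2,c2=call_sim(q,cmd,rows,w);print(w,np.round(q2,2),np.round(c2[0],4),tilt(c2[1]))
for name,p in (("bottle",[.554,-.24,.09]),("pan",[.559,.286,.161])):
  for az in range(-120,121,20):
    for down in (0,10):
      best=[]
      for flip in(0,1):
        sols=set()
        for k in range(14):
            q,f=ik(np.array(p),horiz(az,down,flip),rng.uniform(LO,HI))
            if np.abs(f).max()<1e-4: sols.add(tuple(np.round(q).astype(int)))
        best.append(sols)
      if best[0] or best[1]: print(name,az,down,best)
E
```

```text
0.2 [-10.72  14.79  12.27   3.88 134.81  66.49] [ 0.5692 -0.0203  0.8566] 18.259581442273973
0.4 [ -9.66  18.48  12.27   0.92 145.55  65.14] [ 0.5393 -0.0187  0.8084] 3.733981358693228
0.77 [ -9.52  19.07  12.27   0.41 147.12  64.86] [ 0.5349 -0.0184  0.8025] 1.555700915840802
1.2 [ -9.49  19.19  12.27   0.31 147.45  64.8 ] [ 0.534  -0.0184  0.8013] 1.106072295090106
bottle -40 0 [{(np.int64(-17), np.int64(77), np.int64(134), np.int64(207), np.int64(119), np.int64(104))}, {(np.int64(-17), np.int64(77), np.int64(134), np.int64(207), np.int64(119), np.int64(-76))}]
bottle 0 0 [{(np.int64(-63), np.int64(74), np.int64(131), np.int64(115), np.int64(101), np.int64(68))}, {(np.int64(-63), np.int64(74), np.int64(131), np.int64(115), np.int64(101), np.int64(-112))}]
bottle 0 10 [{(np.int64(-62), np.int64(65), np.int64(134), np.int64(119), np.int64(89), np.int64(73))}, {(np.int64(-62), np.int64(65), np.int64(134), np.int64(119), np.int64(89), np.int64(-107))}]
bottle 20 0 [{(np.int64(-68), np.int64(66), np.int64(118), np.int64(92), np.int64(90), np.int64(86))}, {(np.int64(-68), np.int64(66), n
[... 4015 characters left out ...]
), np.int64(100), np.int64(116))}, {(np.int64(-12), np.int64(57), np.int64(95), np.int64(70), np.int64(100), np.int64(-64))}]
pan 100 10 [{(np.int64(-12), np.int64(51), np.int64(96), np.int64(66), np.int64(93), np.int64(120))}, {(np.int64(-12), np.int64(51), np.int64(96), np.int64(66), np.int64(93), np.int64(-60))}]
pan 120 0 [{(np.int64(-7), np.int64(61), np.int64(78), np.int64(60), np.int64(113), np.int64(125))}, {(np.int64(-7), np.int64(61), np.int64(78), np.int64(60), np.int64(113), np.int64(-55))}]
pan 120 10 [{(np.int64(-7), np.int64(56), np.int64(80), np.int64(56), np.int64(107), np.int64(126))}, {(np.int64(-7), np.int64(56), np.int64(80), np.int64(56), np.int64(107), np.int64(-54))}]
```

```bash
nproc
cat > g.py <<'E'
from k import *
from multiprocessing import Pool
W=.6
def ev(a):
    q,cmd,d,tw=a
    p0,T0=cmd;dt=T0.inv().apply(d)/.5
    dt=dt/max(1,np.abs(dt).max())
    rows=[[*dt,tw]]*10
    zmin=9
    q2,c2=call_sim(q,cmd,rows,W)
    return d,tw,q2,c2
def score(c,az):
    y=c[1].apply([0,1,0]);t=np.array([np.cos(np.radians(az)),np.sin(np.radians(az)),0]);return np.degrees(np.arccos(y@t))
E
cat > g1.py <<'E'
from g import *
import sys
def start(az,r,z):
    a=np.radians(az);p=np.array([r*np.cos(a),r*np.sin(a),z])
    T=tool=Ro.from_euler('xyz',[-89.36,2.02,-164.0],degrees=True)
    q,f=ik(p,T,[az-8,19,20,0,140,65+az],.6);return q,fk(q),np.abs(f).max()
rng=np.random.default_rng(1)
with Pool() as P:
  for az,r,z in ((70,.52,.78),(70,.7,.7),(70,.85,.45),(40,.8,.5)):
    q,cmd,f=start(az,r,z);print("start",az,r,z,np.round(q,1),f,tilt(cmd[1]))
    dirs=[]
    for el in (0,30,60,90):
        for a in (0,45,90,135,180,225,270,315):
            e,b=np.radians(el),np.radians(a+az);dirs.append(.5*np.array([np.cos(e)*np.cos(b),np.cos(e)*np.sin(b),np.sin(e)]))
            if el==90:break
    jobs=[(q,cmd,d,tw) for d in dirs for tw in(-1,0,1)]
    out=P.map(ev,jobs,chunksize=2);out.sort(key=lambda o:score(o[3],70))
    for o in out[:6]: print(np.round(o[0],2),o[1],"->",round(score(o[3],70),1),"tilt",round(tilt(o[3][1]),1),np.round(o[3][0],3),np.round(o[2],0))
E
time python3 g1.py
```

```text
4
start 70 0.52 0.78 [ 63.7  15.1  22.2  -3.1 141.8 135.3] 1.8720860861520805e-08 2.1189223101261367
[0.15 0.41 0.25] -1 -> 83.1 tilt 7.0 [0.227 0.618 0.745] [ 64.  25.  12.  -1. 136.  66.]
[-0.09 -0.23  0.43] -1 -> 83.5 tilt 6.9 [0.111 0.299 0.904] [ 58.   3.  15.  -2. 155.  59.]
[0.09 0.23 0.43] -1 -> 83.5 tilt 6.6 [0.188 0.511 0.817] [ 63.  18.  12.  -0. 143.  65.]
[0.39 0.18 0.25] -1 -> 83.7 tilt 6.8 [0.372 0.508 0.765] [ 47.  23.  12.   0. 138.  50.]
[0.17 0.47 0.  ] -1 -> 83.8 tilt 6.4 [0.261 0.714 0.654] [ 65.  33.  12.  -1. 129.  67.]
[0.23 0.11 0.43] -1 -> 83.8 tilt 6.5 [0.265 0.449 0.829] [ 52.  16.  12.   0. 145.  55.]
start 70 0.7 0.7 [ 65.2  29.9  12.3  -2.8 136.4 137.2] 0.011219862507823586 2.372284641832416
[0.15 0.41 0.25] -1 -> 81.0 tilt 9.1 [0.268 0.731 0.656] [ 65.  33.  12.   0. 126.  68.]
[0.09 0.23 0.43] -1 -> 81.5 tilt 8.6 [0.233 0.636 0.74 ] [ 64.  26.  12.   0. 133.  67.]
[0.17 0.47 0.  ] -1 -> 81.5 tilt 8.5 [0.297 0.812 0.555] [ 65.  40.  12.  -0. 119.  68.]
[0.39 0.18 0.25] -1 -> 81.6 tilt 8.6 [0.41  0.631 0.677] [ 51.  31.  12.   1. 128.  55.]
[0.23 0.11 0
[... 773 characters left out ...]
4.  44.  12.   0. 115.  57.]
start 40 0.8 0.5 [ 35.6  34.6  30.   -1.4 113.6 109.1] 4.159342537057853e-09 2.1189221575738806
[0.33 0.28 0.25] -1 -> 81.6 tilt 9.8 [0.686 0.575 0.527] [ 35.  43.  12.   1. 115.  39.]
[0.38 0.32 0.  ] -1 -> 82.1 tilt 9.3 [0.743 0.622 0.404] [ 36.  51.  12.   0. 108.  39.]
[0.04 0.43 0.25] -1 -> 82.1 tilt 8.7 [0.538 0.685 0.548] [ 47.  41.  12.  -0. 118.  50.]
[0.19 0.16 0.43] -1 -> 82.3 tilt 9.1 [0.614 0.514 0.633] [ 35.  35.  12.   1. 124.  38.]
[0.02 0.25 0.43] -1 -> 82.6 tilt 8.4 [0.527 0.575 0.65 ] [ 42.  33.  12.  -0. 126.  45.]
[0.04 0.5  0.  ] -1 -> 82.8 tilt 7.9 [0.562 0.765 0.421] [ 50.  49.  12.  -1. 110.  52.]
real	0m16.709s
user	1m0.868s
sys	0m0.307s
```

```bash
cat > g2.py <<'E'
from g import *
with Pool() as P:
  for qs in ([65,33,12.3,0,132.7,169],[65,33,12.3,0,132.7,-169],[0,20,60,0,98,169],[0,20,60,0,98,-169],[65,40,50,0,88,169],[20,45,60,0,73,169]):
    q=np.array(qs,float);cmd=fk(q);az=qs[0]+5
    dirs=[np.zeros(3)]
    for el in (-45,0,45):
        for a in (0,45,90,135,180,225,270,315):
            e,b=np.radians(el),np.radians(a+az);dirs.append(.5*np.array([np.cos(e)*np.cos(b),np.cos(e)*np.sin(b),np.sin(e)]))
    tw=1 if qs[5]>0 else -1
    # which twist sign drives j6 up?
    out=P.map(ev,[(q,cmd,d,tw) for d in dirs for tw in (1,-1)],chunksize=2)
    out.sort(key=lambda o:-tilt(o[3][1]))
    print(qs)
    for o in out[:5]:
        y=o[3][1].apply([0,1,0]);print(np.round(o[0],2),o[1],"tilt",round(tilt(o[3][1]),1),"az",round(np.degrees(np.arctan2(y[1],y[0]))),np.round(o[3][0],3),np.round(o[2],0))
E
python3 g2.py
```

```text
[65, 33, 12.3, 0, 132.7, 169]
[-0.47  0.17  0.  ] 1 tilt 19.8 az -44 [0.251 0.584 0.706] [ 70.  30.  12. -30. 142. 171.]
[-0.45 -0.21  0.  ] 1 tilt 18.7 az -62 [0.221 0.444 0.794] [ 66.  22.  12. -34. 153. 171.]
[-0.33  0.12  0.35] 1 tilt 18.7 az -34 [0.253 0.487 0.792] [ 67.  22.  12. -33. 145. 171.]
[-0.32 -0.15  0.35] 1 tilt 18.1 az -47 [0.194 0.377 0.849] [ 67.  16.  12. -40. 154. 171.]
[0. 0. 0.] 1 tilt 17.6 az -42 [0.319 0.614 0.665] [ 65.  33.  12. -25. 137. 171.]
[65, 33, 12.3, 0, 132.7, -169]
[ 0.33 -0.12  0.35] -1 tilt 21.3 az 161 [0.125 0.574 0.787] [  58.   23.   12.   37.  144. -171.]
[ 0.21 -0.45  0.  ] -1 tilt 21.3 az -172 [0.113 0.521 0.785] [  59.   23.   12.   38.  153. -171.]
[ 0.15 -0.32  0.35] -1 tilt 21.1 az 173 [0.091 0.452 0.847] [  55.   17.   12.   46.  154. -171.]
[ 0.47 -0.17  0.  ] -1 tilt 20.6 az 169 [0.191 0.652 0.693] [  58.   31.   12.   31.  140. -171.]
[0.32 0.15 0.35] -1 tilt 19.0 az 147 [0.103 0.687 0.731] [  66.   28.   12.   26.  134. -171.]
[0, 20, 60, 0, 98, 169]
[ 0.23  0.27 -0.35] 1 tilt 24.6 az 50 [0.727 0.036 0.137] [-13.  32.  90.  29.  5
[... 1123 characters left out ...]
.319 0.742 0.237] [ 52.  32.  74.  26.  64. 171.]
[-0.33  0.12 -0.35] 1 tilt 25.4 az 111 [ 0.158  0.736 -0.046] [ 64.  47.  95.  44.  27. 171.]
[-0.45 -0.21  0.  ] 1 tilt 25.0 az 116 [0.137 0.508 0.169] [ 52.  15. 115.  34.  43. 171.]
[20, 45, 60, 0, 73, 169]
[0.17 0.47 0.  ] 1 tilt 30.1 az 67 [0.808 0.413 0.03 ] [ 14.  50.  72.  35.  45. 171.]
[-0.21  0.45  0.  ] 1 tilt 28.9 az 67 [0.593 0.446 0.017] [ 22.  41.  99.  48.  27. 171.]
[0. 0. 0.] 1 tilt 28.9 az 66 [0.745 0.322 0.101] [  8.  39.  83.  34.  46. 171.]
[-0.15  0.32  0.35] 1 tilt 28.4 az 71 [0.651 0.303 0.227] [  7.  25.  89.  31.  56. 171.]
[ 0.12  0.33 -0.35] 1 tilt 27.4 az 62 [ 0.776  0.424 -0.177] [ 17.  64.  75.  44.  28. 171.]
```

```bash
cat > g3.py <<'E'
from g import *
def run(a):
    qs,dz=a
    q=np.array(qs,float);cmd=fk(q);L=[]
    for k in range(6):
        d=np.array(dz)
        _,_,q,cmd=ev((q,cmd,d,1));y=cmd[1].apply([0,1,0])
        L.append((round(tilt(cmd[1]),1),int(np.degrees(np.arctan2(y[1],y[0]))),np.round(cmd[0],2).tolist(),np.round(q).astype(int).tolist()))
        if tilt(cmd[1])>95:break
    return a,L
S=[]
for j1 in (15,):
  for (a,b) in ((20,60),(10,75),(0,90),(30,60)):
    for dz in ([0,0,0],[0,0,.2],[-.1,.1,.1]):
      S.append(([j1,a,b,0,178-a-b,169],dz))
with Pool() as P:
    for a,L in P.map(run,S,chunksize=1):
        print(a);[print("   ",*l) for l in L]
E
python3 g3.py
```

```text
([15, 20, 60, 0, 98, 169], [0, 0, 0])
    20.8 66 [0.61, 0.12, 0.41] [-6, 12, 80, 20, 82, 171]
    44.3 54 [0.57, 0.07, 0.33] [-26, 9, 106, 49, 65, 171]
    61.4 39 [0.54, 0.08, 0.25] [-33, 19, 131, 88, 57, 171]
    75.2 34 [0.57, 0.06, 0.12] [-38, 56, 136, 110, 79, 171]
    90.5 26 [0.48, 0.08, 0.01] [-49, 103, 136, 97, 103, 171]
    87.6 21 [0.37, 0.07, -0.06] [-148, 135, 136, 108, 12, 171]
([15, 20, 60, 0, 98, 169], [0, 0, 0.2])
    6.5 45 [0.61, 0.03, 0.61] [-7, 13, 49, 6, 114, 171]
    7.7 -107 [0.52, -0.16, 0.79] [-19, 20, 12, -14, 147, 171]
    23.5 -136 [0.31, -0.22, 0.88] [-26, 13, 12, -55, 153, 171]
    21.6 -150 [0.03, -0.23, 0.95] [-68, 0, 12, -55, 154, 171]
    23.7 -176 [-0.09, -0.07, 0.96] [-170, -15, 16, -6, 155, 171]
    26.4 138 [-0.04, 0.05, 0.98] [-170, -15, 12, -55, 155, 171]
([15, 20, 60, 0, 98, 169], [-0.1, 0.1, 0.1])
    18.3 66 [0.52, 0.09, 0.48] [-10, 2, 81, 18, 92, 171]
    33.4 54 [0.28, 0.01, 0.48] [-60, -22, 105, 32, 110, 171]
    32.9 52 [0.16, 0.1, 0.56] [-125, -42, 99, 3, 155, 171]
    39.1 61 [0.08, 0.12, 0.66] [-170, -37, 89, -54, 142, 153]
    32.4
[... 3059 characters left out ...]
  31.8 50 [0.57, -0.09, 0.52] [-35, 5, 77, 32, 94, 171]
    45.5 39 [0.37, -0.19, 0.51] [-73, -4, 95, 43, 105, 171]
    50.3 30 [0.13, -0.11, 0.54] [-128, -17, 103, 26, 140, 171]
    47.3 26 [0.05, 0.0, 0.64] [-166, -23, 93, -23, 155, 171]
    39.0 42 [0.01, 0.06, 0.76] [-170, -22, 71, -55, 155, 171]
([15, 30, 60, 0, 88, 169], [-0.1, 0.1, 0.1])
    24.2 68 [0.6, 0.17, 0.35] [-3, 13, 88, 24, 73, 171]
    47.3 58 [0.46, 0.17, 0.29] [-22, 3, 122, 57, 60, 171]
    62.8 55 [0.48, 0.25, 0.2] [-16, 27, 136, 99, 59, 171]
    78.4 56 [0.47, 0.31, 0.05] [-9, 74, 136, 117, 92, 171]
    94.3 52 [0.29, 0.33, -0.01] [-14, 124, 136, 89, 114, 171]
    109.2 53 [0.16, 0.32, 0.07] [39, 135, 136, 34, 155, 171]
```

```bash
cat >> h.py <<'E'
from scipy.spatial.transform import Rotation as Ro
def share(p_target,obs=None):
    o=obs or robot.get_obs();T=Ro.from_euler('xyz',o["orientation"],degrees=True)
    return np.round(T.inv().apply(np.array(p_target)-o["tcp_pos"])/.5,3)
E
python3 - <<'E'
from h import *; from k import *
o=robot.get_obs();T=Ro.from_euler('xyz',o["orientation"],degrees=True)
print(fk(o["joint_pos"])[0],o["tcp_pos"])
for p in ([.48,.40,.45],[.52,.4,.45]):
    q,f=ik(np.array(p),T*Ro.from_rotvec([0,np.radians(45),0]),[33,25,65,0,88,160],.6);print(p,np.round(q,1),np.abs(f).max())
print(share([.5,.2,.62]))
E
```

```text
[ 0.53555914 -0.01847561  0.80410068] [ 0.53546575 -0.01846403  0.80411087]
[0.48, 0.4, 0.45] [ 34.2  15.8  66.3  -1.2  96.2 153.1] 3.295197448238696e-12
[0.52, 0.4, 0.45] [ 32.2  18.7  62.1  -1.2  97.4 151. ] 4.723554880570191e-12
[-0.039  0.365 -0.444]
```

Call:
play_rows:
  steps:
    - [-0.002,0.02,-0.024,0.03]
    - [-0.005,0.05,-0.06,0.1]
    - [-0.009,0.09,-0.11,0.17]
    - [-0.014,0.14,-0.17,0.25]
    - [-0.019,0.19,-0.23,0.32]
    - [-0.024,0.24,-0.29,0.4]
    - [-0.029,0.28,-0.34,0.46]
    - [-0.034,0.32,-0.39,0.5]
    - [-0.037,0.35,-0.43,0.52]
    - [-0.039,0.365,-0.444,0.52]

```text
time: 13.93
tcp_pos: [0.4987, 0.2024, 0.6173]
orientation: [-90.9, 1.6, 149.2]
ft_force: [-0.5, 0.2, -0.3]
width: 0.0853
```

Run:
```python
from h import *
o=st();print(share([.5,.4,.45]))
```

```text
{'time': np.float64(13.9333), 'joint_pos': array([ 15.0862,   8.1213,  54.5613,  -0.5921, 115.5114, 135.5617]), 'tcp_pos': array([0.4987, 0.2024, 0.6173]), 'orientation': array([-90.9223,   1.641 , 149.2479]), 'ft_force': array([-0.4696,  0.1693, -0.2679]), 'width': np.float64(0.0853)}
[ 0.209  0.334 -0.336]
```

Call:
play_rows:
  steps:
    - [0.015,0.02,-0.02,0.02]
    - [0.04,0.06,-0.06,0.04]
    - [0.07,0.11,-0.11,0.06]
    - [0.1,0.16,-0.16,0.09]
    - [0.13,0.21,-0.21,0.11]
    - [0.16,0.25,-0.25,0.13]
    - [0.18,0.29,-0.29,0.15]
    - [0.2,0.32,-0.32,0.17]
    - [0.209,0.334,-0.336,0.18]
    - [0.209,0.334,-0.336,0.18]

```text
time: 14.77
tcp_pos: [0.5021, 0.3989, 0.4497]
orientation: [-91.3, 1.4, 133.1]
ft_force: [0.2, -0.3, -0.4]
width: 0.0853
```

```bash
cat > g4.py <<'E'
from h import *; from g import *
import sys
def ev2(a):
    q,cmd,d,tw=a
    p0,T0=cmd;dt=T0.inv().apply(d)/.5
    rows=[[*(dt*min(1,(k+1)/10)),tw] for k in range(10)]
    q2,c2=call_sim(q,cmd,rows,W);return d,tw,q2,c2
if __name__=="__main__":
  o=st();q=np.array(o["joint_pos"]);cmd=fk(q);AZ=float(sys.argv[1])
  print("cmd",np.round(cmd[0],3),"tilt",tilt(cmd[1]))
  D=[np.array([x,y,z]) for x in(-.15,0,.15) for y in (-.15,0,.15) for z in (0,.12,.25)]
  with Pool() as P: out=P.map(ev2,[(q,cmd,d,1) for d in D],chunksize=2)
  out.sort(key=lambda o:score(o[3],AZ))
  for r in out[:9]:
    y=r[3][1].apply([0,1,0]);print(r[0],"sh",np.round(cmd[1].inv().apply(r[0])/.5,2),"sc",round(score(r[3],AZ),1),"tilt",round(tilt(r[3][1]),1),"az",round(np.degrees(np.arctan2(y[1],y[0]))),np.round(r[3][0],2),np.round(r[2]))
E
python3 g4.py 70
```

```text
{'time': np.float64(14.7667), 'joint_pos': array([ 32.936 ,  17.4871,  63.9254,  -1.1654,  97.0959, 169.6867]), 'tcp_pos': array([0.5021, 0.3989, 0.4497]), 'orientation': array([-91.263 ,   1.4011, 133.0749]), 'ft_force': array([ 0.1628, -0.2941, -0.4404]), 'width': np.float64(0.0853)}
cmd [0.502 0.399 0.45 ] tilt 1.8862377081622264
[-0.15  0.15  0.  ] sh [ 0.42 -0.01  0.01] sc 69.7 tilt 21.1 az 86 [0.46 0.28 0.38] [ 10.   5.  92.  21.  78. 171.]
[0.   0.15 0.  ] sh [ 0.22 -0.   -0.2 ] sc 70.2 tilt 20.5 az 85 [0.54 0.31 0.38] [ 13.  13.  82.  20.  79. 171.]
[-0.15  0.    0.  ] sh [ 0.2  -0.01  0.22] sc 70.3 tilt 20.4 az 85 [0.42 0.24 0.4 ] [  6.  -1.  95.  20.  81. 171.]
[0 0 0] sh [0. 0. 0.] sc 70.6 tilt 20.0 az 84 [0.52 0.28 0.41] [ 10.   9.  83.  19.  82. 171.]
[-0.15 -0.15  0.  ] sh [-0.01 -0.01  0.42] sc 71.7 tilt 18.7 az 82 [0.36 0.18 0.43] [ -0.  -8.  98.  19.  88. 171.]
[0.15 0.15 0.  ] sh [ 0.01  0.01 -0.42] sc 71.9 tilt 18.5 az 82 [0.64 0.34 0.39] [ 14.  22.  68.  17.  84. 171.]
[-0.15  0.15  0.12] sh [ 0.42 -0.25  0.01] sc 72.0 tilt 18.6 az 84 [0.47 0.25 0.46] [  8.   3.  84.  18.  89. 171.]
[0.15 0.   0.  ] sh [-0.2   0.01 -0.22] sc 72.6 tilt 17.7 az 80 [0.64 0.3  0.41] [ 11.  20.  67.  17.  87. 171.]
[ 0.   -0.15  0.  ] sh [-0.22  0.    0.2 ] sc 72.6 tilt 17.7 az 80 [0.5  0.2  0.43] [  3.   5.  84.  17.  87. 171.]
```

Call:
play_rows:
  steps:
    - [0.02,0,-0.02,0.04]
    - [0.04,0,-0.04,1]
    - [0.07,0,-0.06,1]
    - [0.09,0,-0.08,1]
    - [0.11,0,-0.1,1]
    - [0.13,0,-0.12,1]
    - [0.15,0,-0.14,1]
    - [0.18,0,-0.16,1]
    - [0.2,0,-0.18,1]
    - [0.22,0,-0.2,1]

```text
time: 15.6
tcp_pos: [0.5453, 0.3173, 0.3932]
orientation: [-99.0, -17.7, 112.1]
ft_force: [0.4, -0.6, -0.8]
width: 0.0854
```

```bash
python3 g4.py 70
```

```text
{'time': np.float64(15.6), 'joint_pos': array([ 13.3807,  13.0853,  80.0637,  18.9925,  80.7215, 170.6318]), 'tcp_pos': array([0.5453, 0.3173, 0.3932]), 'orientation': array([-99.0367, -17.738 , 112.0844]), 'ft_force': array([ 0.3985, -0.577 , -0.7616]), 'width': np.float64(0.0854)}
cmd [0.545 0.318 0.393] tilt 19.84106848803265
[0.15 0.15 0.  ] sh [ 0.16  0.11 -0.38] sc 45.3 tilt 44.7 az 71 [0.62 0.33 0.27] [  3.  21.  99.  54.  54. 171.]
[0.   0.15 0.  ] sh [ 0.26  0.1  -0.1 ] sc 45.3 tilt 44.7 az 72 [0.52 0.34 0.27] [  5.  15. 109.  56.  52. 171.]
[0.15 0.15 0.12] sh [ 0.23 -0.11 -0.41] sc 45.6 tilt 44.4 az 72 [0.6  0.28 0.32] [ -3.  16.  98.  50.  62. 171.]
[0.   0.15 0.12] sh [ 0.34 -0.12 -0.13] sc 45.7 tilt 44.4 az 73 [0.52 0.29 0.32] [ -3.  10. 106.  50.  62. 171.]
[0 0 0] sh [0. 0. 0.] sc 46.3 tilt 43.7 az 73 [0.53 0.26 0.32] [ -5.  10. 106.  49.  63. 171.]
[-0.15  0.15  0.  ] sh [0.37 0.09 0.18] sc 46.4 tilt 43.7 az 74 [0.42 0.34 0.26] [  5.   8. 119.  57.  51. 171.]
[0.15 0.   0.  ] sh [-0.11  0.01 -0.28] sc 46.5 tilt 43.5 az 71 [0.64 0.25 0.31] [ -5.  20.  94.  48.  63. 171.]
[-0.15  0.15  0.12] sh [ 0.45 -0.13  0.15] sc 46.6 tilt 43.6 az 75 [0.43 0.27 0.32] [ -5.   3. 115.  49.  64. 171.]
[0.15 0.15 0.25] sh [ 0.31 -0.36 -0.45] sc 46.6 tilt 43.5 az 72 [0.59 0.23 0.37] [ -8.  12.  96.  46.  70. 171.]
```

Call:
play_rows:
  steps:
    - [0.03,-0.04,-0.05,1]
    - [0.06,-0.07,-0.09,1]
    - [0.09,-0.11,-0.14,1]
    - [0.12,-0.14,-0.18,1]
    - [0.16,-0.18,-0.23,1]
    - [0.19,-0.22,-0.27,1]
    - [0.22,-0.25,-0.32,1]
    - [0.25,-0.29,-0.36,1]
    - [0.28,-0.32,-0.41,1]
    - [0.31,-0.36,-0.45,1]

```text
time: 16.43
tcp_pos: [0.5858, 0.2316, 0.3665]
orientation: [-93.5, -43.3, 77.5]
ft_force: [0.1, 0.1, -0.4]
width: 0.0853
```

```bash
python3 g4.py 70
```

```text
{'time': np.float64(16.4333), 'joint_pos': array([ -7.7247,  12.2172,  95.7257,  45.9546,  70.3077, 170.6305]), 'tcp_pos': array([0.5858, 0.2316, 0.3665]), 'orientation': array([-93.5479, -43.2862,  77.4756]), 'ft_force': array([ 0.0651,  0.0531, -0.3794]), 'width': np.float64(0.0853)}
cmd [0.586 0.232 0.367] tilt 43.402646112160184
[0.   0.   0.25] sh [ 0.34 -0.36 -0.02] sc 28.4 tilt 63.8 az 59 [0.52 0.19 0.32] [-24.  13. 123.  76.  66. 171.]
[-0.15  0.    0.25] sh [ 0.3  -0.43  0.27] sc 28.5 tilt 62.9 az 61 [0.43 0.18 0.33] [-33.   6. 129.  68.  74. 171.]
[-0.15  0.15  0.25] sh [ 0.51 -0.23  0.34] sc 28.6 tilt 63.1 az 60 [0.45 0.29 0.3 ] [-11.   9. 132.  86.  58. 171.]
[0.   0.15 0.25] sh [ 0.56 -0.17  0.05] sc 28.6 tilt 63.9 az 58 [0.53 0.29 0.3 ] [ -8.  14. 125.  89.  55. 171.]
[-0.15  0.    0.12] sh [ 0.12 -0.24  0.28] sc 28.8 tilt 62.6 az 61 [0.43 0.2  0.31] [-29.   7. 131.  71.  69. 171.]
[0.   0.   0.12] sh [ 0.16 -0.17 -0.01] sc 28.9 tilt 63.6 az 58 [0.54 0.21 0.31] [-19.  15. 122.  80.  63. 171.]
[0.15 0.   0.25] sh [ 0.39 -0.3  -0.31] sc 29.0 tilt 64.0 az 57 [0.6  0.2  0.31] [-19.  19. 116.  80.  62. 171.]
[0.15 0.15 0.25] sh [ 0.6  -0.1  -0.23] sc 29.1 tilt 64.2 az 56 [0.6  0.29 0.29] [ -6.  19. 118.  91.  53. 171.]
[0.   0.15 0.12] sh [0.38 0.02 0.07] sc 29.4 tilt 63.3 az 57 [0.54 0.33 0.29] [ -1.  16. 124.  95.  50. 171.]
```

```bash
cat > g5.py <<'E'
from h import *; from g import *; from g4 import ev2
def job(a):
    q,T,P,d=a
    q2,f=ik(P,T,q,W)
    if np.abs(f).max()>2e-3: return None
    r=ev2((q2,fk(q2),d,1));y=r[3][1].apply([0,1,0])
    return P,d,q2,tilt(r[3][1]),np.degrees(np.arctan2(y[1],y[0])),r[3][0],r[2]
if __name__=="__main__":
  o=robot.get_obs();q=np.array(o["joint_pos"]);T=fk(q)[1]
  jobs=[(q,T,np.array([x,y,z]),np.array([dx,dy,.2])) for x in (.4,.55,.7) for y in (-.35,-.1,.15,.35,.5) for z in (.35,.55) for dx,dy in((0,0),(.12,-.12),(-.12,.12))]
  with Pool() as P: out=[r for r in P.map(job,jobs,chunksize=2) if r]
  out.sort(key=lambda r:-(r[3]+.8*r[4]))
  for r in out[:14]: print(r[0],r[1],"q",np.round(r[2]),"tilt %.1f az %.0f"%(r[3],r[4]),np.round(r[5],2),np.round(r[6]))
E
python3 g5.py
```

```text
[0.55 0.15 0.35] [-0.12  0.12  0.2 ] q [-18.  11. 100.  45.  75. 161.] tilt 60.8 az 62 [0.41 0.18 0.3 ] [-33.   7. 132.  67.  71. 171.]
[0.55 0.15 0.35] [0.  0.  0.2] q [-18.  11. 100.  45.  75. 161.] tilt 60.9 az 60 [0.48 0.1  0.31] [-38.  11. 122.  63.  76. 171.]
[0.7  0.15 0.35] [-0.12  0.12  0.2 ] q [-14.  23.  82.  45.  76. 168.] tilt 63.0 az 57 [0.55 0.2  0.31] [-19.  15. 121.  79.  62. 171.]
[0.7  0.15 0.35] [0.  0.  0.2] q [-14.  23.  82.  45.  76. 168.] tilt 63.2 az 56 [0.62 0.12 0.32] [-26.  19. 112.  74.  67. 171.]
[0.4  0.15 0.35] [0.  0.  0.2] q [-26.  -3. 115.  44.  79. 155.] tilt 56.7 az 63 [0.29 0.07 0.36] [-68.  -7. 128.  40. 101. 171.]
[0.55 0.15 0.35] [ 0.12 -0.12  0.2 ] q [-18.  11. 100.  45.  75. 161.] tilt 60.2 az 59 [0.54 0.03 0.31] [-40.  17. 112.  61.  78. 171.]
[0.4  0.15 0.35] [ 0.12 -0.12  0.2 ] q [-26.  -3. 115.  44.  79. 155.] tilt 56.9 az 62 [ 0.38 -0.    0.34] [-58.   6. 119.  46.  92. 171.]
[0.7  0.15 0.35] [ 0.12 -0.12  0.2 ] q [-14.  23.  82.  45.  76. 168.] tilt 62.3 az 54 [0.68 0.05 0.3 ] [-30.  25. 103.  70.  70. 171.]
[ 0.7  -0.1   0.35] [-0.12  0.12  0.2 ] q [-34.  29.  71.  41.  93. 157.] tilt 56.9 az 59 [ 0.51 -0.05  0.34] [-49.  15. 108.  53.  86. 171.]
[ 0.55 -0.1   0.35] [-0.12  0.12  0.2 ] q [-42.  19.  89.  39.  93. 147.] tilt 53.3 az 63 [ 0.34 -0.06  0.38] [-67.   3. 113.  39. 102. 171.]
[0.4  0.15 0.35] [-0.12  0.12  0.2 ] q [-26.  -3. 115.  44.  79. 155.] tilt 52.1 az 63 [0.19 0.18 0.43] [-95. -37. 126.  26. 138. 171.]
[ 0.55 -0.1   0.35] [0.  0.  0.2] q [-42.  19.  89.  39.  93. 147.] tilt 53.2 az 61 [ 0.43 -0.14  0.36] [-61.  13. 103.  43.  97. 171.]
[ 0.7  -0.1   0.35] [0.  0.  0.2] q [-34.  29.  71.  41.  93. 157.] tilt 56.2 az 57 [ 0.58 -0.12  0.33] [-49.  22.  96.  53.  86. 171.]
[ 0.55 -0.1   0.55] [-0.12  0.12  0.2 ] q [-42.  12.  70.  42. 112. 163.] tilt 49.9 az 64 [ 0.29 -0.1   0.51] [-74.  -4.  97.  37. 122. 171.]
```

```bash
cat > g6.py <<'E'
from h import *; from g import *; from g4 import ev2
def job(a):
    q,T,P,d,tw=a
    Tx=T
    q2,f=ik(P,Tx,q,W)
    if np.abs(f).max()>2e-3: return None
    q2=q2.copy();q2[5]=170 if tw>0 else -170
    r=ev2((q2,fk(q2),d,tw));y=r[3][1].apply([0,1,0])
    return P,d,tw,q2,tilt(r[3][1]),np.degrees(np.arctan2(y[1],y[0])),r[3][0],r[2]
if __name__=="__main__":
  o=robot.get_obs();q=np.array(o["joint_pos"]);T=fk(q)[1]
  jobs=[]
  for x in (.4,.6,.75):
   for y in (-.4,-.15,.1,.35,.5):
    for z in (.35,.6):
     for d in ([0,0,.2],[0,0,-.1],[.2,0,.1],[-.2,0,.1],[0,.2,.1],[0,-.2,.1]):
      for tw in(1,-1): jobs.append((q,T,np.array([x,y,z]),np.array(d),tw))
  with Pool() as P: out=[r for r in P.map(job,jobs,chunksize=2) if r]
  for s in (1.,2.,.5):
   out.sort(key=lambda r:-(r[4]+s*r[5]));print(s)
   for r in out[:7]: print(r[0],r[1],r[2],"q",np.round(r[3]),"tilt %.1f az %.0f"%(r[4],r[5]),np.round(r[6],2),np.round(r[7]))
E
python3 g6.py
```

```text
1.0
[ 0.75 -0.4   0.35] [-0.2  0.   0.1] -1 q [ -47.   51.   30.   42.  117. -170.] tilt 57.5 az 86 [ 0.64 -0.37  0.57] [ -52.   50.   12.   72.  143. -171.]
[ 0.6  -0.15  0.6 ] [ 0.  -0.2  0.1] -1 q [ -42.   19.   55.   45.  118. -170.] tilt 55.4 az 86 [ 0.56 -0.27  0.75] [ -51.   37.   12.   86.  146. -171.]
[ 0.4 -0.4  0.6] [ 0.   0.  -0.1] -1 q [ -68.   25.   45.   41.  138. -170.] tilt 55.4 az 85 [ 0.44 -0.41  0.7 ] [ -64.   41.   12.   86.  155. -171.]
[ 0.75 -0.4   0.35] [0.  0.2 0.1] -1 q [ -47.   51.   30.   42.  117. -170.] tilt 51.3 az 89 [ 0.79 -0.2   0.52] [ -35.   51.   12.   61.  132. -171.]
[ 0.6  -0.4   0.35] [-0.2  0.   0.1] -1 q [ -55.   40.   53.   36.  113. -170.] tilt 54.1 az 85 [ 0.56 -0.42  0.59] [ -57.   48.   12.   69.  148. -171.]
[ 0.6  -0.4   0.35] [ 0.   0.  -0.1] -1 q [ -55.   40.   53.   36.  113. -170.] tilt 54.0 az 85 [ 0.71 -0.39  0.43] [ -49.   57.   12.   59.  137. -171.]
[ 0.6  -0.15  0.6 ] [ 0.   0.  -0.1] -1 q [ -42.   19.   55.   45.  118. -170.] tilt 47.8 az 91 [ 0.66 -0.12  0.72] [ -35.   36.   12.   70.  140. -171.]
2.0
[ 0.6  -0.15  0.6 ] 
[... 1427 characters left out ...]
  138. -170.] tilt 55.4 az 85 [ 0.44 -0.41  0.7 ] [ -64.   41.   12.   86.  155. -171.]
[ 0.4 -0.4  0.6] [ 0.  -0.2  0.1] -1 q [ -68.   25.   45.   41.  138. -170.] tilt 59.0 az 77 [ 0.36 -0.47  0.72] [ -74.   41.   12.   95.  155. -171.]
[ 0.6  -0.4   0.35] [-0.2  0.   0.1] -1 q [ -55.   40.   53.   36.  113. -170.] tilt 54.1 az 85 [ 0.56 -0.42  0.59] [ -57.   48.   12.   69.  148. -171.]
[ 0.6  -0.4   0.35] [ 0.  -0.2  0.1] -1 q [ -55.   40.   53.   36.  113. -170.] tilt 58.7 az 76 [ 0.59 -0.49  0.5 ] [ -61.   55.   12.   68.  141. -171.]
[ 0.6  -0.4   0.35] [ 0.   0.  -0.1] -1 q [ -55.   40.   53.   36.  113. -170.] tilt 54.0 az 85 [ 0.71 -0.39  0.43] [ -49.   57.   12.   59.  137. -171.]
```

Call:
play_rows:
  steps:
    - [0.03,-0.04,0,1]
    - [0.07,-0.07,0,1]
    - [0.1,-0.11,-0.01,1]
    - [0.14,-0.14,-0.01,1]
    - [0.17,-0.18,-0.01,1]
    - [0.2,-0.22,-0.01,1]
    - [0.24,-0.25,-0.01,1]
    - [0.27,-0.29,-0.02,1]
    - [0.31,-0.32,-0.02,1]
    - [0.34,-0.36,-0.02,1]

```text
time: 17.27
tcp_pos: [0.5214, 0.1901, 0.3168]
orientation: [-43.4, -49.8, 4.4]
ft_force: [0.4, 0.3, 0.1]
width: 0.0856
```

```bash
cat > g7.py <<'E'
from h import *; from g import *; from g4 import ev2
def job(a):
    q,T,P,d=a
    q2,f=ik(P,T,q,W)
    if np.abs(f).max()>2e-3: return None
    q2=q2.copy();q2[5]=-168;qq=q2;c=fk(q2);L=[]
    for k in range(2):
        r=ev2((qq,c,d,-1));qq,c=r[2],r[3];y=c[1].apply([0,1,0]);L.append((round(tilt(c[1]),1),round(np.degrees(np.arctan2(y[1],y[0]))),np.round(c[0],2).tolist(),np.round(qq).tolist()))
    return P,d,q2,L
if __name__=="__main__":
  o=st();q=np.array(o["joint_pos"]);T=fk(q)[1];y=T.apply([0,1,0]);print(tilt(T),np.degrees(np.arctan2(y[1],y[0])))
  jobs=[(q,T,np.array([x,yy,z]),np.array(d)) for x in (.35,.5,.65) for yy in (-.35,-.15,.05) for z in (.4,.6) for d in ([0,0,0],[.2,0,.1],[-.2,0,.1],[0,.2,.1],[0,-.2,.1])]
  with Pool() as P: out=[r for r in P.map(job,jobs,chunksize=2) if r]
  out.sort(key=lambda r:abs(r[3][1][0]-88)+.5*abs(r[3][1][1]-73))
  for r in out[:10]: print(r[0],r[1],"q",np.round(r[2]));print("    ",r[3][0],"\n    ",r[3][1])
E
python3 g7.py
```

```text
{'time': np.float64(17.2667), 'joint_pos': array([-23.6081,  12.8547, 122.8621,  75.9621,  66.2591, 170.6316]), 'tcp_pos': array([0.5214, 0.1901, 0.3168]), 'orientation': array([-43.3807, -49.8087,   4.3857]), 'ft_force': array([0.3683, 0.2743, 0.0839]), 'width': np.float64(0.0856)}
63.6886744426133 58.56050559252
[ 0.35 -0.35  0.4 ] [ 0.  -0.2  0.1] q [ -80.   27.   83.   43.  118. -168.]
     (np.float64(66.8), 66, [0.37, -0.59, 0.54], [-79.0, 51.0, 22.0, 74.0, 147.0, -171.0]) 
     (np.float64(83.7), 72, [0.28, -0.58, 0.67], [-84.0, 54.0, 12.0, 124.0, 151.0, -171.0])
[ 0.35 -0.35  0.4 ] [0.2 0.  0.1] q [ -80.   27.   83.   43.  118. -168.]
     (np.float64(61.9), 66, [0.58, -0.37, 0.55], [-60.0, 35.0, 46.0, 61.0, 126.0, -171.0]) 
     (np.float64(69.7), 70, [0.72, -0.32, 0.69], [-50.0, 47.0, 12.0, 86.0, 126.0, -171.0])
[ 0.35 -0.15  0.4 ] [ 0.  -0.2  0.1] q [ -75.   12.  107.   43.  109. -168.]
     (np.float64(59.9), 62, [0.44, -0.33, 0.62], [-70.0, 21.0, 59.0, 58.0, 131.0, -171.0]) 
     (np.float64(68.5), 71, [0.4, -0.47, 0.75], [-74.0, 42.0, 12.0, 105.0, 146.0, -171.0])
[ 0.35
[... 1084 characters left out ...]
09. -168.]
     (np.float64(54.0), 61, [0.58, -0.14, 0.55], [-48.0, 14.0, 75.0, 53.0, 106.0, -171.0]) 
     (np.float64(49.1), 72, [0.79, -0.12, 0.69], [-33.0, 39.0, 12.0, 62.0, 124.0, -171.0])
[0.35 0.05 0.4 ] [0.  0.2 0.1] q [ -64.   -3.  124.   50.  101. -168.]
     (np.float64(55.9), 53, [0.35, 0.28, 0.51], [-10.0, -27.0, 115.0, 52.0, 69.0, -171.0]) 
     (np.float64(55.6), 49, [0.34, 0.48, 0.62], [48.0, -14.0, 96.0, 1.0, 43.0, -171.0])
[0.35 0.05 0.4 ] [ 0.  -0.2  0.1] q [ -64.   -3.  124.   50.  101. -168.]
     (np.float64(51.6), 57, [0.44, -0.02, 0.62], [-51.0, -7.0, 86.0, 53.0, 111.0, -171.0]) 
     (np.float64(45.2), 66, [0.5, -0.16, 0.87], [-52.0, 19.0, 19.0, 75.0, 139.0, -171.0])
```

```bash
cat > g8.py <<'E'
from h import *; from g import *; from g4 import ev2
def job(a):
    q,T,P,d,tw0=a
    T2=T*Ro.from_rotvec([0,np.radians(tw0),0])
    q2=q
    p0=fk(q)[0]
    for s in (.33,.67,1):
        q2,f=ik(p0+(P-p0)*s,T*Ro.from_rotvec([0,np.radians(tw0*s),0]),q2,W)
    if np.abs(f).max()>2e-2: return None
    qq=q2;c=fk(q2);L=[]
    for k in range(6):
        r=ev2((qq,c,d,-1));qq,c=r[2],r[3];y=c[1].apply([0,1,0]);L.append((round(score(c,72),1),round(tilt(c[1]),1),round(np.degrees(np.arctan2(y[1],y[0]))),np.round(c[0],2).tolist(),np.round(qq).astype(int).tolist()))
    return P,d,q2,L
if __name__=="__main__":
  o=robot.get_obs();q=np.array(o["joint_pos"]);T=fk(q)[1]
  dirs=[[0,0,.45],[0,.3,.3],[0,-.3,.3],[.3,0,.3],[-.3,0,.3],[.2,-.2,.3],[0,.45,0]]
  jobs=[(q,T,np.array(Pp),np.array(d),-70) for Pp in ([.65,-.35,.5],[.6,-.2,.6],[.75,.1,.6],[.5,.4,.7],[.6,.2,.75],[.75,-.2,.45],[.45,-.4,.65]) for d in dirs]
  with Pool() as P: out=[r for r in P.map(job,jobs,chunksize=1) if r]
  out.sort(key=lambda r:min(l[0]+4*i for i,l in enumerate(r[3])))
  for r in out[:6]:
    print(r[0],r[1],"q",np.round(r[2]))
    for l in r[3]: print("     ",*l)
E
python3 g8.py
```

```text
[0.6  0.2  0.75] [-0.3  0.   0.3] q [-18.  -1.  73.  61.  87. 164.]
      29.3 63.7 59 [0.31, 0.2, 1.04] [-53, -14, 40, 97, 123, 131]
      23.4 70.0 60 [0.08, 0.2, 1.17] [-170, -6, 12, 232, 114, 95]
      14.7 78.5 63 [-0.07, 0.19, 1.2] [-169, 3, 12, 235, 110, 32]
      6.7 87.7 66 [-0.19, 0.17, 1.22] [-167, 9, 12, 235, 105, -33]
      7.9 97.2 69 [-0.29, 0.16, 1.24] [-166, 14, 12, 235, 98, -100]
      16.8 106.8 72 [-0.38, 0.14, 1.26] [-167, 18, 12, 235, 90, -166]
[0.5 0.4 0.7] [0.  0.3 0.3] q [  8.  -9.  88.  53.  62. 171.]
      28.3 64.6 59 [0.5, 0.69, 0.99] [43, 18, 18, 15, 81, 150]
      19.8 73.7 61 [0.45, 0.79, 1.03] [53, 22, 12, 8, 72, 85]
      12.1 82.4 63 [0.41, 0.87, 1.05] [60, 25, 12, 3, 61, 17]
      7.3 90.2 65 [0.36, 0.93, 1.07] [65, 27, 12, 0, 50, -51]
      8.7 97.0 67 [0.32, 0.98, 1.09] [68, 30, 12, -2, 41, -121]
      17.2 104.8 63 [0.26, 1.02, 1.1] [76, 33, 12, -25, 32, -171]
[0.75 0.1  0.6 ] [-0.3  0.   0.3] q [-23.  16.  72.  63.  83. 147.]
      29.3 63.7 59 [0.46, 0.1, 0.89] [-42, -8, 60, 75, 114, 102]
      27.4 66.0 58 [0.17, 0.11, 1.14] [-114, -3, 12, 17
[... 954 characters left out ...]
09, -0.09, 1.1] [-133, 15, 12, 195, 132, 25]
      12.8 82.3 62 [-0.21, -0.03, 1.12] [-146, 18, 12, 213, 124, -37]
      6.3 90.1 66 [-0.31, 0.02, 1.15] [-154, 20, 12, 225, 114, -101]
      8.1 98.0 71 [-0.4, 0.07, 1.17] [-160, 23, 12, 233, 104, -167]
[0.6  0.2  0.75] [0.  0.3 0.3] q [-18.  -1.  73.  61.  87. 164.]
      28.7 64.6 58 [0.59, 0.49, 1.03] [19, 16, 12, 35, 93, 142]
      20.9 73.8 59 [0.53, 0.63, 1.08] [36, 17, 12, 22, 79, 78]
      14.3 82.7 60 [0.48, 0.74, 1.11] [48, 20, 12, 12, 66, 12]
      10.8 90.9 61 [0.43, 0.83, 1.13] [57, 23, 12, 6, 54, -55]
      12.0 98.1 63 [0.38, 0.89, 1.14] [63, 26, 12, 1, 44, -123]
      20.9 106.3 59 [0.31, 0.96, 1.14] [73, 30, 12, -25, 34, -171]
```

Run:
```python
from h import *
print(share([.5,.42,.65]),share([.5,.45,.75]))
```

```text
[0.504 0.036 0.634] [ 0.66  -0.007  0.766]
```

Call:
play_rows:
  steps:
    - [0.03,0.002,0.035,0]
    - [0.08,0.006,0.1,0]
    - [0.14,0.01,0.175,0]
    - [0.2,0.014,0.25,0]
    - [0.26,0.018,0.325,0]
    - [0.32,0.022,0.4,0]
    - [0.38,0.026,0.475,0]
    - [0.43,0.03,0.54,0]
    - [0.47,0.033,0.6,0]
    - [0.504,0.036,0.634,0]

```text
time: 18.1
tcp_pos: [0.4811, 0.3345, 0.35]
orientation: [-41.1, -53.0, 2.7]
ft_force: [0.5, 0.0, 0.0]
width: 0.0849
```

```bash
cat > g9.py <<'E'
from h import *; from g import *; from g4 import ev2
import sys
def job(a):
    q,d1,d2,n=a
    qq=q;c=fk(q);L=[]
    for k in range(n):
        r=ev2((qq,c,d1 if k==0 else d2,-1));qq,c=r[2],r[3];y=c[1].apply([0,1,0]);L.append((round(score(c,72),1),round(tilt(c[1]),1),round(np.degrees(np.arctan2(y[1],y[0]))),np.round(c[0],2).tolist(),np.round(qq).astype(int).tolist()))
    return d1,d2,L
if __name__=="__main__":
  o=st();q=np.array(o["joint_pos"])
  n=int(sys.argv[1])
  A=[np.array(d) for d in ([0,.2,.35],[0,.1,.38],[0,0,.4],[-.1,.2,.3])] if n>3 else [None]
  B=[np.array(d) for d in ([0,0,.45],[0,.3,.3],[-.2,.3,.2],[-.3,.3,0],[-.3,.1,.3],[0,.4,.1],[-.4,0,.1],[.2,.2,.3],[-.2,-.2,.3])]
  jobs=[(q,a if a is not None else b,b,n) for a in A for b in B]
  with Pool() as P: out=P.map(job,jobs,chunksize=1)
  out.sort(key=lambda r:min(l[0]+4*i for i,l in enumerate(r[2])))
  for r in out[:7]:
    print(r[0],r[1])
    for l in r[2]: print("     ",*l)
E
python3 g9.py 5
```

```text
{'time': np.float64(18.1), 'joint_pos': array([ -1.738 ,   6.9724, 127.3304,  93.0375,  52.4592, 170.6467]), 'tcp_pos': array([0.4811, 0.3345, 0.35  ]), 'orientation': array([-41.1177, -53.0265,   2.7062]), 'ft_force': array([0.4688, 0.02  , 0.0226]), 'width': np.float64(0.0849)}
[0.   0.2  0.35] [-0.2  0.3  0.2]
      24.6 68.9 59 [0.48, 0.52, 0.67] [26, -5, 91, 51, 41, 171]
      24.1 69.0 60 [0.29, 0.8, 0.86] [69, 9, 51, -11, 51, 164]
      18.0 74.5 63 [0.13, 0.98, 0.95] [86, 30, 12, -25, 67, 101]
      9.4 81.6 68 [0.02, 1.05, 0.95] [93, 34, 12, -31, 57, 36]
      2.2 87.9 73 [-0.07, 1.09, 0.94] [98, 37, 12, -35, 49, -31]
[0.   0.1  0.38] [-0.2  0.3  0.2]
      25.9 67.7 58 [0.48, 0.43, 0.71] [14, -10, 88, 52, 55, 171]
      25.7 67.8 59 [0.28, 0.73, 0.91] [67, 4, 49, -9, 60, 163]
      19.5 73.5 61 [0.12, 0.91, 1.0] [87, 25, 12, -26, 73, 100]
      10.6 81.0 66 [0.02, 0.99, 0.99] [95, 30, 12, -32, 62, 36]
      2.5 87.6 72 [-0.08, 1.05, 0.98] [99, 34, 12, -36, 53, -30]
[0.  0.  0.4] [-0.2  0.3  0.2]
      26.5 67.2 58 [0.48, 0.34, 0.74] [-2, -13, 87, 58, 71, 165]
      26.5 67.
[... 968 characters left out ...]
[-0.2  0.3  0.2]
      23.5 69.7 60 [0.39, 0.52, 0.63] [33, -11, 101, 51, 33, 171]
      22.3 69.7 63 [0.22, 0.78, 0.8] [74, 4, 65, -16, 43, 170]
      17.7 73.9 65 [0.05, 1.0, 0.93] [92, 31, 12, -29, 67, 104]
      9.3 80.9 70 [-0.05, 1.06, 0.92] [98, 35, 12, -33, 58, 38]
      4.4 87.1 75 [-0.13, 1.1, 0.92] [101, 38, 12, -36, 49, -29]
[0.   0.1  0.38] [-0.3  0.1  0.3]
      25.9 67.7 58 [0.48, 0.43, 0.71] [14, -10, 88, 52, 55, 171]
      25.9 67.7 58 [0.19, 0.53, 1.0] [69, -11, 50, -10, 74, 162]
      19.7 73.6 61 [-0.03, 0.58, 1.14] [113, 8, 12, -49, 94, 100]
      10.1 80.8 68 [-0.14, 0.61, 1.17] [124, 11, 12, -55, 86, 35]
      4.8 87.2 76 [-0.24, 0.64, 1.19] [129, 14, 12, -55, 78, -33]
```

```bash
cat > sh.py <<'E'
from h import *; import sys
o=st();T=Ro.from_euler('xyz',o["orientation"],degrees=True)
for a in sys.argv[1:]:
    d=np.array(eval(a));print(a,np.round(T.inv().apply(d)/.5,3))
E
python3 sh.py "[-.05,.2,.33]"
python3 - <<'E'
from h import *;from g9 import *
q=np.array(robot.get_obs()["joint_pos"])
for b in ([-.1,.3,.25],[-.15,.3,.2],[-.1,.25,.3]):
    for l in job((q,np.array([-.05,.2,.33]),np.array(b),5))[2]: print(b,*l)
E
```

```text
{'time': np.float64(18.1), 'joint_pos': array([ -1.738 ,   6.9724, 127.3304,  93.0375,  52.4592, 170.6467]), 'tcp_pos': array([0.4811, 0.3345, 0.35  ]), 'orientation': array([-41.1177, -53.0265,   2.7062]), 'ft_force': array([0.4688, 0.02  , 0.0226]), 'width': np.float64(0.0849)}
[-.05,.2,.33] [0.479 0.001 0.614]
[-0.1, 0.3, 0.25] 23.9 69.4 60 [0.44, 0.52, 0.65] [29, -8, 96, 51, 38, 171]
[-0.1, 0.3, 0.25] 23.6 69.5 60 [0.34, 0.81, 0.9] [64, 13, 42, -5, 56, 159]
[-0.1, 0.3, 0.25] 16.3 76.4 63 [0.25, 0.95, 0.98] [76, 28, 12, -14, 64, 93]
[-0.1, 0.3, 0.25] 8.0 84.1 67 [0.18, 1.02, 1.0] [81, 31, 12, -18, 54, 26]
[-0.1, 0.3, 0.25] 1.9 90.8 70 [0.12, 1.06, 1.01] [85, 33, 12, -20, 46, -42]
[-0.15, 0.3, 0.2] 23.9 69.4 60 [0.44, 0.52, 0.65] [29, -8, 96, 51, 38, 171]
[-0.15, 0.3, 0.2] 23.4 69.5 61 [0.29, 0.82, 0.85] [69, 10, 52, -10, 49, 164]
[-0.15, 0.3, 0.2] 17.3 75.0 63 [0.17, 1.0, 0.94] [83, 31, 12, -22, 65, 99]
[-0.15, 0.3, 0.2] 8.8 82.2 68 [0.08, 1.06, 0.94] [89, 34, 12, -26, 55, 33]
[-0.15, 0.3, 0.2] 1.5 88.5 72 [0.0, 1.11, 0.94] [93, 37, 12, -29, 46, -35]
[-0.1, 0.25, 0.3] 23.9 69.4 60 [0.44, 0.52, 0.65] [29, -8, 96, 51, 38, 171]
[-0.1, 0.25, 0.3] 23.6 69.4 60 [0.34, 0.77, 0.95] [62, 10, 38, -2, 63, 156]
[-0.1, 0.25, 0.3] 16.0 77.0 63 [0.25, 0.87, 1.05] [73, 22, 12, -11, 69, 91]
[-0.1, 0.25, 0.3] 7.6 85.2 66 [0.18, 0.92, 1.08] [80, 24, 12, -16, 60, 23]
[-0.1, 0.25, 0.3] 3.6 92.7 70 [0.12, 0.95, 1.11] [84, 26, 12, -18, 51, -45]
```

Call:
play_rows:
  steps:
    - [0.03,0,0.04,-1]
    - [0.08,0,0.1,-1]
    - [0.13,0,0.165,-1]
    - [0.18,0,0.23,-1]
    - [0.23,0,0.295,-1]
    - [0.28,0,0.36,-1]
    - [0.33,0,0.425,-1]
    - [0.38,0,0.49,-1]
    - [0.43,0,0.555,-1]
    - [0.48,0,0.614,-1]

```text
time: 18.93
tcp_pos: [0.439, 0.5134, 0.6497]
orientation: [-150.9, -42.7, 128.8]
ft_force: [0.2, 0.7, -0.4]
width: 0.0854
```

```bash
python3 sh.py "[-.1,.27,.27]"
python3 - <<'E'
from h import *;from g9 import *
q=np.array(robot.get_obs()["joint_pos"]);print(tilt(fk(q)[1]),fk(q)[0])
for b in ([-.1,.27,.27],[0,.27,.27]):
    for l in job((q,np.array(b),np.array(b),4))[2]: print(b,*l)
E
```

```text
{'time': np.float64(18.9333), 'joint_pos': array([ 28.9324,  -8.4304,  96.1831,  50.7688,  37.8434, 170.65  ]), 'tcp_pos': array([0.439 , 0.5134, 0.6497]), 'orientation': array([-150.9365,  -42.7448,  128.8422]), 'ft_force': array([ 0.1781,  0.7278, -0.4316]), 'width': np.float64(0.0854)}
[-.1,.27,.27] [ 0.768  0.147 -0.112]
69.09940345600305 [0.43931079 0.51405369 0.65021643]
[-0.1, 0.27, 0.27] 23.9 69.2 60 [0.34, 0.78, 0.92] [63, 10, 42, -3, 59, 157]
[-0.1, 0.27, 0.27] 16.5 76.3 63 [0.25, 0.91, 1.02] [75, 25, 12, -13, 67, 92]
[-0.1, 0.27, 0.27] 8.1 84.3 66 [0.18, 0.97, 1.04] [80, 27, 12, -17, 58, 25]
[-0.1, 0.27, 0.27] 2.5 91.4 70 [0.12, 1.01, 1.06] [84, 29, 12, -20, 49, -44]
[0, 0.27, 0.27] 24.1 69.1 60 [0.44, 0.78, 0.92] [54, 15, 36, 6, 61, 150]
[0, 0.27, 0.27] 16.8 76.9 61 [0.4, 0.9, 1.0] [62, 27, 12, 0, 64, 85]
[0, 0.27, 0.27] 9.6 85.0 64 [0.37, 0.95, 1.03] [66, 29, 12, -2, 54, 16]
[0, 0.27, 0.27] 6.2 92.2 66 [0.33, 0.99, 1.05] [69, 31, 12, -4, 45, -54]
```

Call:
play_rows:
  steps:
    - [0.06,0.011,-0.008,-1]
    - [0.14,0.027,-0.02,-1]
    - [0.22,0.042,-0.032,-1]
    - [0.31,0.06,-0.045,-1]
    - [0.4,0.077,-0.058,-1]
    - [0.49,0.094,-0.071,-1]
    - [0.58,0.11,-0.084,-1]
    - [0.66,0.126,-0.096,-1]
    - [0.72,0.138,-0.105,-1]
    - [0.77,0.147,-0.112,-1]

```text
time: 19.77
tcp_pos: [0.3426, 0.7809, 0.9207]
orientation: [-157.2, 23.4, 159.4]
ft_force: [0.4, 0.5, 0.6]
width: 0.0851
```

```bash
python3 sh.py "[-.1,.27,.27]"
python3 - <<'E'
from h import *;from g9 import *
q=np.array(robot.get_obs()["joint_pos"]);print(tilt(fk(q)[1]),fk(q)[0])
for b in ([-.1,.27,.27],[-.2,.27,.2]):
    for l in job((q,np.array(b),np.array(b),3))[2]: print(b,*l)
E
```

```text
{'time': np.float64(19.7667), 'joint_pos': array([ 62.8182,  10.4165,  41.5219,  -3.21  ,  58.9695, 157.5407]), 'tcp_pos': array([0.3426, 0.7809, 0.9207]), 'orientation': array([-157.1864,   23.4141,  159.3646]), 'ft_force': array([0.3518, 0.4858, 0.5935]), 'width': np.float64(0.0851)}
[-.1,.27,.27] [ 0.132  0.151 -0.764]
69.15702954532505 [0.3430266  0.78157099 0.92116891]
[-0.1, 0.27, 0.27] 16.7 76.3 62 [0.26, 0.91, 1.02] [74, 25, 12, -13, 67, 92]
[-0.1, 0.27, 0.27] 8.2 84.3 66 [0.18, 0.96, 1.04] [80, 27, 12, -17, 58, 25]
[-0.1, 0.27, 0.27] 2.7 91.4 70 [0.12, 1.0, 1.06] [84, 29, 12, -20, 49, -43]
[-0.2, 0.27, 0.2] 17.3 75.4 63 [0.18, 0.93, 1.0] [82, 26, 12, -20, 68, 97]
[-0.2, 0.27, 0.2] 8.8 82.8 67 [0.06, 1.0, 1.0] [91, 30, 12, -28, 59, 33]
[-0.2, 0.27, 0.2] 0.7 89.3 72 [-0.04, 1.05, 1.0] [97, 33, 12, -33, 50, -33]
```

Call:
play_rows:
  steps:
    - [0.008,0.009,-0.046,-1]
    - [0.017,0.02,-0.1,-1]
    - [0.025,0.029,-0.145,-1]
    - [0.032,0.036,-0.183,-1]
    - [0.037,0.042,-0.214,-1]
    - [0.041,0.047,-0.237,-1]
    - [0.045,0.052,-0.26,-1]
    - [0.053,0.06,-0.306,-1]
    - [0.066,0.076,-0.38,-1]
    - [0.086,0.098,-0.5,-1]

```text
time: 20.6
tcp_pos: [0.2845, 0.8866, 1.0075]
orientation: [-69.5, 72.6, -97.5]
ft_force: [-0.8, -0.6, -0.7]
width: 0.0856
```

```bash
python3 sh.py "[-.1,.27,.27]" "[-.2,.27,.2]"
python3 - <<'E'
from h import *;from g9 import *
q=np.array(robot.get_obs()["joint_pos"]);print(tilt(fk(q)[1]),fk(q)[0])
for b in ([-.1,.27,.27],[-.2,.27,.2]):
    for l in job((q,np.array(b),np.array(b),3))[2]: print(b,*l)
E
```

```text
{'time': np.float64(20.6), 'joint_pos': array([ 71.8445,  24.132 ,  12.2719, -10.8846,  70.4644,  90.4531]), 'tcp_pos': array([0.2845, 0.8866, 1.0075]), 'orientation': array([-69.5367,  72.6039, -97.4815]), 'ft_force': array([-0.7749, -0.6459, -0.713 ]), 'width': np.float64(0.0856)}
[-.1,.27,.27] [-0.668  0.21  -0.365]
[-.2,.27,.2] [-0.526  0.157 -0.557]
73.73324742419045 [0.28487519 0.88738064 1.00807414]
[-0.1, 0.27, 0.27] 10.8 81.9 65 [0.21, 0.95, 1.03] [78, 26, 12, -15, 61, 24]
[-0.1, 0.27, 0.27] 3.7 89.3 68 [0.14, 0.99, 1.05] [83, 29, 12, -19, 51, -44]
[-0.1, 0.27, 0.27] 5.8 95.8 72 [0.09, 1.03, 1.07] [86, 31, 12, -21, 43, -113]
[-0.2, 0.27, 0.2] 11.1 81.4 65 [0.15, 0.97, 1.02] [84, 28, 12, -22, 61, 28]
[-0.2, 0.27, 0.2] 3.2 88.3 69 [0.03, 1.03, 1.02] [92, 31, 12, -29, 52, -37]
[-0.2, 0.27, 0.2] 4.6 94.2 74 [-0.07, 1.06, 1.01] [97, 35, 12, -35, 44, -103]
```

Call:
play_rows:
  steps:
    - [-0.05,0.016,-0.056,-1]
    - [-0.11,0.03,-0.11,-1]
    - [-0.16,0.047,-0.17,-1]
    - [-0.21,0.063,-0.22,-1]
    - [-0.26,0.08,-0.28,-1]
    - [-0.32,0.094,-0.33,-1]
    - [-0.37,0.11,-0.39,-1]
    - [-0.42,0.126,-0.45,-1]
    - [-0.47,0.14,-0.5,-1]
    - [-0.53,0.157,-0.557,-1]

```text
time: 21.43
tcp_pos: [0.1488, 0.9668, 1.0161]
orientation: [-9.0, 13.7, -27.2]
ft_force: [-0.9, -0.2, -0.6]
width: 0.0854
```

```bash
python3 sh.py "[-.1,.27,.27]" "[-.2,.27,.2]"
python3 - <<'E'
from h import *;from g9 import *
q=np.array(robot.get_obs()["joint_pos"]);print(tilt(fk(q)[1]),fk(q)[0])
for b in ([-.1,.27,.27],[-.2,.27,.2]):
    for l in job((q,np.array(b),np.array(b),1))[2]: print(b,*l)
E
```

```text
{'time': np.float64(21.4333), 'joint_pos': array([ 83.8359,  27.5388,  12.2724, -21.4027,  61.1432,  27.5576]), 'tcp_pos': array([0.1488, 0.9668, 1.0161]), 'orientation': array([ -8.9635,  13.7223, -27.1715]), 'ft_force': array([-0.893 , -0.2356, -0.5894]), 'width': np.float64(0.0854)}
[-.1,.27,.27] [-0.541  0.318  0.479]
[-.2,.27,.2] [-0.68   0.256  0.289]
81.29441035874832 [0.14916236 0.96760927 1.01671873]
[-0.1, 0.27, 0.27] 3.3 88.6 69 [0.09, 1.01, 1.04] [87, 30, 12, -23, 52, -41]
[-0.2, 0.27, 0.2] 3.3 88.2 69 [0.03, 1.03, 1.02] [92, 31, 12, -29, 52, -37]
```

Call:
play_rows:
  steps:
    - [-0.06,0.03,0.04,-1]
    - [-0.12,0.06,0.08,-1]
    - [-0.17,0.09,0.13,-1]
    - [-0.23,0.12,0.17,-1]
    - [-0.28,0.15,0.22,-1]
    - [-0.34,0.18,0.27,-1]
    - [-0.39,0.22,0.33,-1]
    - [-0.45,0.25,0.38,-1]
    - [-0.5,0.29,0.43,-1]
    - [-0.54,0.32,0.48,-1]

```text
time: 22.27
tcp_pos: [0.0878, 1.0083, 1.036]
orientation: [-2.7, -56.4, -18.7]
ft_force: [0.9, -0.3, 0.4]
width: 0.0854
```

```bash
cat > g10.py <<'E'
from h import *; from g import *
o=st();q=np.array(o["joint_pos"]);T=fk(q)[1];y=T.apply([0,1,0]);az=np.degrees(np.arctan2(y[1],y[0]));print("tilt",tilt(T),"az",az)
z=T.apply([0,0,1]);x=T.apply([1,0,0]);print("z",z,"x",x)
# twist making tool z horizontal: z' = z cos t + x sin t (rot about y: z->  z cos + x sin)
t=np.degrees(np.arctan2(-z[2],x[2]));print("twist for z horiz:",t,(t+180)%360-180, "or",(t+360)%360-180)
for tw in (t,t+180,t-180):
    Tt=T*Ro.from_rotvec([0,np.radians(tw),0])
    if abs(tw)<200:
        qq=q;c=fk(q);
        for tgt in ([.45,.6,.75],[.6,.3,.55],[.6,-.1,.4],[.55,-.36,.25],[.554,-.24,.147]):
            pts=np.linspace(c[0],tgt,6)[1:];mx=0
            for p in pts:
                qn,f=ik(np.array(p),Tt,qq,W);mx=max(mx,np.abs(qn-qq)[:5].max());qq=qn
            c=fk(qq);print(round(tw),tgt,np.round(qq),"err",np.abs(f).max().round(4),"maxdq",mx.round(1))
E
python3 g10.py
```

```text
{'time': np.float64(22.2667), 'joint_pos': array([ 87.4269,  29.6604,  12.272 , -23.5284,  52.0575, -40.9719]), 'tcp_pos': array([0.0878, 1.0083, 1.036 ]), 'orientation': array([ -2.6702, -56.4207, -18.7044]), 'ft_force': array([ 0.8857, -0.2698,  0.3688]), 'width': np.float64(0.0854)}
tilt 88.52348066305522 az 69.07047110126129
z [-0.77332312  0.31100703  0.55249071] x [ 0.52388011 -0.17736845  0.83312068]
twist for z horiz: -33.550669457992235 -33.55066945799223 or 146.44933054200777
-34 [0.45, 0.6, 0.75] [  31.   -2.   90.   81.   38. -171.] err 0.0162 maxdq 38.7
-34 [0.6, 0.3, 0.55] [  -8.    5.   87.   79.   77. -171.] err 0.1294 maxdq 8.6
-34 [0.6, -0.1, 0.4] [ -44.   41.   50.   84.  121. -171.] err 0.1759 maxdq 14.7
-34 [0.55, -0.36, 0.25] [ -60.   77.   12.   93.  137. -171.] err 0.1557 maxdq 12.6
-34 [0.554, -0.24, 0.147] [ -54.   82.   12.   91.  134. -171.] err 0.2024 maxdq 4.0
146 [0.45, 0.6, 0.75] [30. -2. 92. 89. 39.  0.] err 0.0 maxdq 38.7
146 [0.6, 0.3, 0.55] [-12.  13. 105.  93.  82. -28.] err 0.0 maxdq 9.7
146 [0.6, -0.1, 0.4] [-48.  36.  91.  71. 111. -41.] err 0.0 maxdq 9.2
146 [0.55, -0.36, 0.25] [-63.  57.  67.  61. 123. -44.] err 0.0 maxdq 6.3
146 [0.554, -0.24, 0.147] [-59.  61.  82.  58. 111. -59.] err 0.0 maxdq 3.3
```

Run:
```python
from h import *; from g import *
o=robot.get_obs();print(share([.32,.75,.85]))
q=np.array(o["joint_pos"]);c=fk(q);T=c[1]
for P in ([.32,.75,.85],[.35,.75,.75],[.4,.75,.8]):
    qq=q;L=[]
    for s in np.linspace(.1,1,10):
        qn,f=ik(c[0]+(np.array(P)-c[0])*s,T*Ro.from_rotvec([0,np.radians(66*s),0]),qq,W);L.append(np.abs(qn-qq).max().round(1));qq=qn
    print(P,np.round(qq),np.abs(f).max().round(4),L)
```

```text
[ 0.025 -0.307 -0.725]
[0.32, 0.75, 0.85] [ 57.   1.  77.  43.  18. -33.] 0.0 [np.float64(12.4), np.float64(9.3), np.float64(7.7), np.float64(6.7), np.float64(6.0), np.float64(6.2), np.float64(8.6), np.float64(11.5), np.float64(14.2), np.float64(15.3)]
[0.35, 0.75, 0.75] [ 54.   4.  87.  87.  15. -78.] 0.0 [np.float64(14.9), np.float64(10.8), np.float64(8.9), np.float64(7.7), np.float64(6.8), np.float64(9.4), np.float64(16.5), np.float64(26.0), np.float64(28.2), np.float64(19.2)]
[0.4, 0.75, 0.8] [ 49.   5.  79.  70.  21. -60.] 0.0 [np.float64(13.7), np.float64(10.0), np.float64(8.2), np.float64(7.0), np.float64(7.5), np.float64(10.9), np.float64(14.9), np.float64(17.8), np.float64(17.3), np.float64(13.9)]
```

Run:
```python
from h import *; from g import *
o=robot.get_obs()
q=np.array(o["joint_pos"]);c=fk(q);T=c[1]
for way in ([[.45,.8,1.0],[.6,.4,.8],[.62,0,.5]],[[.45,.75,.95],[.6,.4,.7],[.62,0,.45]],[[.5,.7,.9],[.62,.3,.6]]):
    qq=q;p0=c[0];tw=0;print(way)
    for P in way:
        L=[]
        n=max(10,int(np.linalg.norm(np.array(P)-p0)/.04)+1);dt=min(7*n,146-tw)
        for s in np.linspace(1/n,1,n):
            qn,f=ik(p0+(np.array(P)-p0)*s,T*Ro.from_rotvec([0,np.radians(tw+dt*s),0]),qq,W);L.append(np.abs(qn-qq).max().round(1).item());qq=qn
        tw+=dt;p0=np.array(P)
        print(P,n,tw,np.round(qq),np.abs(f).max().round(4),L)
```

```text
[[0.45, 0.8, 1.0], [0.6, 0.4, 0.8], [0.62, 0, 0.5]]
[0.45, 0.8, 1.0] 11 77 [48. 13. 43. 33. 40. -6.] 0.0 [6.7, 5.2, 4.3, 4.7, 5.3, 5.8, 6.2, 6.3, 6.3, 6.1, 5.7]
[0.6, 0.4, 0.8] 12 146 [ 0.  3. 81. 86. 69.  6.] 0.0 [6.6, 6.7, 6.5, 6.1, 5.6, 4.9, 4.3, 4.4, 4.4, 4.3, 4.2, 4.1]
[0.62, 0, 0.5] 13 146 [-41.  26.  93.  79. 106. -31.] 0.0 [3.7, 3.7, 3.7, 3.6, 3.5, 3.3, 3.2, 3.0, 2.9, 2.7, 2.7, 2.8, 2.9]
[[0.45, 0.75, 0.95], [0.6, 0.4, 0.7], [0.62, 0, 0.45]]
[0.45, 0.75, 0.95] 12 84 [ 45.   8.  56.  44.  36. -12.] 0.0 [8.4, 6.5, 5.3, 4.5, 5.3, 6.2, 6.9, 7.4, 7.7, 7.6, 7.2, 6.6]
[0.6, 0.4, 0.7] 12 146 [ 0.  5. 92. 91. 69. -8.] 0.0 [7.2, 6.9, 6.4, 5.7, 4.9, 4.1, 3.9, 3.9, 3.9, 3.8, 3.7, 3.6]
[0.62, 0, 0.45] 12 146 [-41.  29.  96.  77. 105. -37.] 0.0 [4.1, 4.0, 3.9, 3.8, 3.7, 3.6, 3.4, 3.2, 3.0, 2.8, 2.8, 2.9]
[[0.5, 0.7, 0.9], [0.62, 0.3, 0.6]]
[0.5, 0.7, 0.9] 14 98 [ 37.   7.  64.  60.  37. -14.] 0.0 [9.2, 7.1, 5.8, 5.0, 5.4, 6.4, 7.4, 8.2, 8.6, 8.5, 8.1, 7.3, 6.4, 5.4]
[0.62, 0.3, 0.6] 13 146 [-12.  12.  99.  92.  81. -21.] 0.0 [6.5, 5.7, 4.9, 4.1, 3.9, 4.0, 4.0, 4.0, 4.0, 3.9, 3.8, 3.6, 3.4]
```

Good: route via (.45,.8,1.0), then (.6,.4,.8), then (.62,0,.5), with twist +146°.

Run:
```python
from h import *
print(share([.45,.8,1.0]))
```

```text
[ 0.393 -0.128 -0.73 ]
```

Call:
play_rows:
  steps:
    - [0.02,-0.006,-0.036,0.04]
    - [0.05,-0.017,-0.1,0.11]
    - [0.09,-0.03,-0.17,0.19]
    - [0.13,-0.043,-0.245,0.27]
    - [0.17,-0.056,-0.32,0.35]
    - [0.21,-0.07,-0.39,0.43]
    - [0.25,-0.083,-0.465,0.51]
    - [0.29,-0.095,-0.54,0.59]
    - [0.33,-0.108,-0.615,0.67]
    - [0.37,-0.12,-0.69,0.74]

```text
time: 23.1
tcp_pos: [0.4233, 0.8141, 1.0022]
orientation: [-1.3, 10.7, -21.1]
ft_force: [0.2, 0.6, -0.0]
width: 0.0854
```

```bash
cat > m.py <<'E'
from h import *; from k import tilt
import sys
o=st();T=Ro.from_euler('xyz',o["orientation"],degrees=True)
y=T.apply([0,1,0]);z=T.apply([0,0,1]);x=T.apply([1,0,0])
t=np.degrees(np.arctan2(-z[2],x[2]));print("tilt %.2f az %.2f"%(tilt(T),np.degrees(np.arctan2(y[1],y[0]))),"twist to level %.2f"%t,"or %.2f"%((t+360)%360-180), "shares", t/90,((t+360)%360-180)/90)
for a in sys.argv[1:]: print(a,share(eval(a),o))
E
python3 m.py "[.6,.4,.8]" "[.61,.43,.82]"
```

```text
{'time': np.float64(23.1), 'joint_pos': array([ 51.4493,  13.3583,  42.7119,  28.9089,  38.9159, -12.9772]), 'tcp_pos': array([0.4233, 0.8141, 1.0022]), 'orientation': array([ -1.2807,  10.6734, -21.1052]), 'ft_force': array([ 0.1953,  0.6202, -0.0326]), 'width': np.float64(0.0854)}
tilt 88.74 az 69.13 twist to level -100.68 or 79.32 shares -1.118622204955514 0.8813777950444862
[.6,.4,.8] [ 0.692 -0.639 -0.296]
[.61,.43,.82] [ 0.682 -0.577 -0.255]
```

Call:
play_rows:
  steps:
    - [0.05,-0.046,-0.02,0.075]
    - [0.11,-0.1,-0.047,0.15]
    - [0.165,-0.15,-0.07,0.225]
    - [0.22,-0.2,-0.094,0.3]
    - [0.275,-0.254,-0.118,0.375]
    - [0.33,-0.305,-0.14,0.45]
    - [0.385,-0.355,-0.165,0.525]
    - [0.44,-0.406,-0.19,0.6]
    - [0.495,-0.457,-0.21,0.67]
    - [0.55,-0.508,-0.235,0.74]

```text
time: 23.93
tcp_pos: [0.5623, 0.4854, 0.8428]
orientation: [-5.8, 76.9, -26.5]
ft_force: [0.8, 0.9, -1.6]
width: 0.0853
```

```bash
python3 m.py "[.62,.15,.62]" "[.62,0.0,.5]"
```

```text
{'time': np.float64(23.9333), 'joint_pos': array([10.9847,  1.0262, 77.8756, 81.7085, 59.1377,  0.7558]), 'tcp_pos': array([0.5623, 0.4854, 0.8428]), 'orientation': array([ -5.7693,  76.9299, -26.4625]), 'ft_force': array([ 0.7764,  0.9242, -1.5928]), 'width': np.float64(0.0853)}
tilt 88.70 az 69.16 twist to level -166.99 or 13.01 shares -1.8554873196404615 0.14451268035953843
[.62,.15,.62] [ 0.525 -0.576  0.234]
[.62,0.0,.5] [ 0.789 -0.85   0.283]
```

Call:
play_rows:
  steps:
    - [0.05,-0.056,0.023,0.03]
    - [0.105,-0.115,0.047,0.06]
    - [0.16,-0.173,0.07,0.09]
    - [0.21,-0.23,0.094,0.12]
    - [0.263,-0.288,0.117,0.14]
    - [0.315,-0.346,0.14,0.14]
    - [0.37,-0.403,0.164,0.14]
    - [0.42,-0.461,0.187,0.14]
    - [0.473,-0.518,0.21,0.14]
    - [0.525,-0.576,0.234,0.14]

```text
time: 24.77
tcp_pos: [0.62, 0.1495, 0.6189]
orientation: [-64.4, 88.3, -85.2]
ft_force: [0.1, 0.4, 0.5]
width: 0.0852
```

```bash
python3 m.py "[.58,-.2,.4]"
python3 - <<'E'
from h import *; from g import *
q=np.array(robot.get_obs()["joint_pos"]);c=fk(q);T=c[1]
y=T.apply([0,1,0])
B=np.array([.554,-.2405,.147])
for nm,P in (("pre high",B-y*.15+[0,0,.12]),("pre",B-y*.14),("grasp",B)):
    q2,f=ik(P,T,q,W);p,_,e,w=fk(q2,True);print(nm,np.round(P,3),np.round(q2),np.abs(f).max().round(4),"elbow",np.round(e,2),"wrist",np.round(w,2))
E
```

```text
{'time': np.float64(24.7667), 'joint_pos': array([-27.6361,  13.1711,  93.6873,  86.5382,  96.0329, -17.8744]), 'tcp_pos': array([0.62  , 0.1495, 0.6189]), 'orientation': array([-64.3756,  88.2848, -85.2227]), 'ft_force': array([0.1148, 0.3688, 0.537 ]), 'width': np.float64(0.0852)}
tilt 88.45 az 69.14 twist to level -179.26 or 0.74 shares -1.9917560643942904 0.008243935605709555
[.58,-.2,.4] [ 0.458 -0.67   0.168]
pre high [ 0.501 -0.381  0.271] [-67.  55.  68.  58. 126. -46.] 0.0 elbow [ 0.26 -0.44  0.61] wrist [ 0.37 -0.71  0.28]
pre [ 0.504 -0.371  0.151] [-67.  64.  68.  54. 121. -54.] 0.0 elbow [ 0.28 -0.48  0.54] wrist [ 0.38 -0.7   0.16]
grasp [ 0.554 -0.24   0.147] [-59.  61.  81.  58. 111. -59.] 0.0 elbow [ 0.34 -0.42  0.57] wrist [ 0.43 -0.57  0.16]
```

Run:
```python
from h import *
import numpy as np,cv2
t=cv2.imread("pics/top0.png");c=t[100:280,430:560];cv2.imwrite("pics/jug.png",cv2.resize(c,None,fx=4,fy=4))
s=cv2.imread("pics/side0.png");c=s[50:180,280:460];cv2.imwrite("pics/jug2.png",cv2.resize(c,None,fx=4,fy=4))
```

```text
(no output)
```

View pics/jug.png

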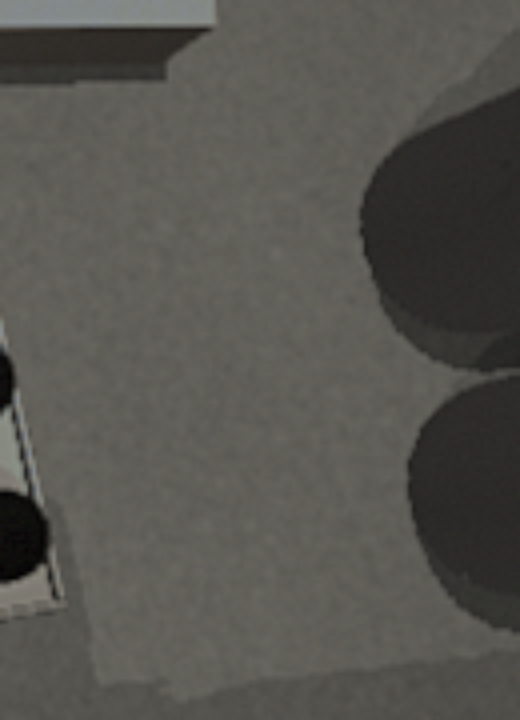

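View pics/jug2.png

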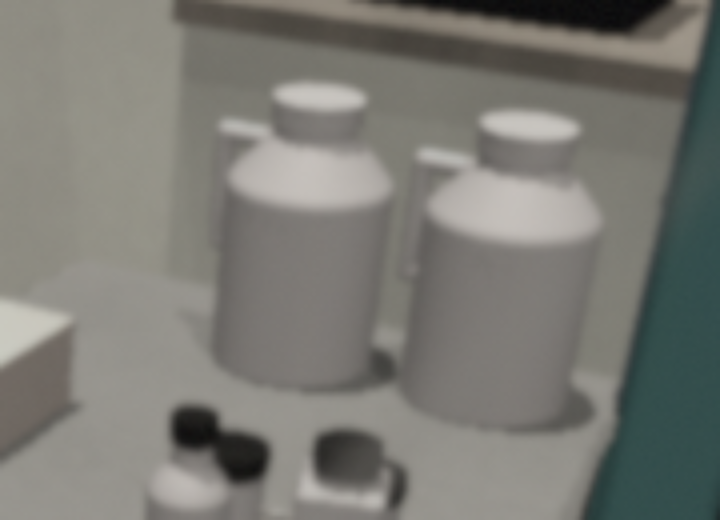

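Run:
```python
from h import *
s=robot.get_image("side");t=robot.get_image("top")
for nm,(a,b) in {"j1 left":(212,365),"j1 front":(300,387),"j1 right":(378,372),"j2 left":(400,400),"j2 front":(485,427),"j2 right":(575,415),"wallcorner":(180,285),"wall r":(610,385)}.items(): print(nm,np.round(ray(s,280+a/4,50+b/4,0)[:2],3))
print("top nearest: j1",ray(t,430+362/4,100+235/4,.16)[:2],ray(t,430+362/4,100+235/4,.0)[:2]," j2",ray(t,430+410/4,100+480/4,.16)[:2],"bottom j2",ray(t,430+510/4,100+632/4,0)[:2])
```

```text
j1 left [ 0.733 -0.664]
j1 front [ 0.644 -0.664]
j1 right [ 0.598 -0.738]
j2 left [ 0.557 -0.689]
j2 front [ 0.474 -0.677]
j2 right [ 0.415 -0.748]
wallcorner [ 0.854 -0.835]
wall r [ 0.407 -0.834]
top nearest: j1 [ 0.64348843 -0.55228365] [ 0.67766821 -0.64961087]  j2 [ 0.49780021 -0.57038779] bottom j2 [ 0.40210034 -0.73150285]
```

```bash
python3 m.py "[.57,-.14,.36]"
```

```text
{'time': np.float64(24.8667), 'joint_pos': array([-27.83  ,  13.4809,  93.7514,  86.4496,  95.8763, -17.819 ]), 'tcp_pos': array([0.6226, 0.1463, 0.6151]), 'orientation': array([ -79.2822,   88.3375, -100.4418]), 'ft_force': array([ 0.0569, -1.6803, -0.0351]), 'width': np.float64(0.0854)}
tilt 88.37 az 68.84 twist to level -179.69 or 0.31 shares -1.9965637183363396 0.0034362816636603257
[.57,-.14,.36] [ 0.527 -0.557  0.106]
```

Call:
play_rows:
  steps:
    - [0.03,-0.03,0.006,0]
    - [0.08,-0.08,0.015,0]
    - [0.14,-0.146,0.028,0]
    - [0.2,-0.21,0.04,0]
    - [0.26,-0.273,0.052,0]
    - [0.32,-0.336,0.064,0]
    - [0.38,-0.4,0.076,0]
    - [0.44,-0.463,0.088,0]
    - [0.49,-0.516,0.098,0]
    - [0.527,-0.557,0.106,0]

```text
time: 25.7
tcp_pos: [0.5699, -0.1372, 0.3616]
orientation: [-69.0, 88.2, -89.8]
ft_force: [0.6, 0.5, 0.3]
width: 0.0855
```

```bash
python3 m.py "[.554,-.2405,.24]"
```

```text
{'time': np.float64(25.7), 'joint_pos': array([-52.6179,  39.1834,  91.6131,  66.7194, 112.2715, -46.5626]), 'tcp_pos': array([ 0.5699, -0.1372,  0.3616]), 'orientation': array([-68.9571,  88.2035, -89.8226]), 'ft_force': array([0.583 , 0.4555, 0.2686]), 'width': np.float64(0.0855)}
tilt 88.32 az 69.13 twist to level -179.35 or 0.65 shares -1.9928304119279425 0.007169588072057485
[.554,-.2405,.24] [ 0.25  -0.197  0.041]
```

Call:
play_rows:
  steps:
    - [0.02,-0.016,0.003,0.002]
    - [0.06,-0.047,0.01,0.004]
    - [0.1,-0.08,0.017,0.007]
    - [0.14,-0.11,0.023,0.007]
    - [0.18,-0.142,0.03,0.007]
    - [0.21,-0.166,0.035,0.007]
    - [0.235,-0.185,0.039,0.007]
    - [0.25,-0.197,0.041,0.007]
    - [0.25,-0.197,0.041,0.007]
    - [0.25,-0.197,0.041,0.007]
  claw: 0.7

```text
time: 26.53
tcp_pos: [0.5536, -0.2376, 0.24]
orientation: [-98.2, 88.4, -119.1]
ft_force: [-0.6, -0.2, 1.2]
width: 0.0726
```

```bash
python3 m.py "[.554,-.2405,.147]"
python3 - <<'E'
from h import *
w=robot.get_image("wrist");cv2.imwrite("pics/w5.png",w["pixels"][:,:,::-1]);print(proj(w,(.554,-.2405,.157)))
s=robot.get_image("side");crop("s6.png",s,220,60,480,260,3)
t=robot.get_image("top");crop("t6.png",t,300,100,560,300,3)
E
```

```text
{'time': np.float64(26.5333), 'joint_pos': array([-58.5829,  52.5371,  83.1584,  60.0127, 114.0691, -52.5355]), 'tcp_pos': array([ 0.5536, -0.2376,  0.24  ]), 'orientation': array([ -98.1949,   88.4436, -119.0706]), 'ft_force': array([-0.5665, -0.2279,  1.1594]), 'width': np.float64(0.0726)}
tilt 88.46 az 69.13 twist to level 179.78 or -0.22 shares 1.9975343464609319 -0.0024656535390679183
[.554,-.2405,.147] [ 0.186 -0.     0.003]
[286.33898711 418.06146826]
```

View pics/w5.png

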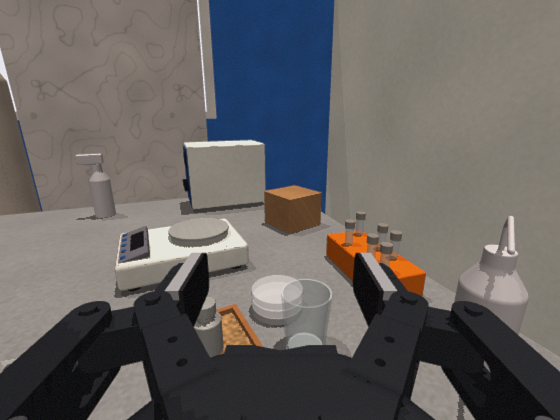

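View pics/s6.png

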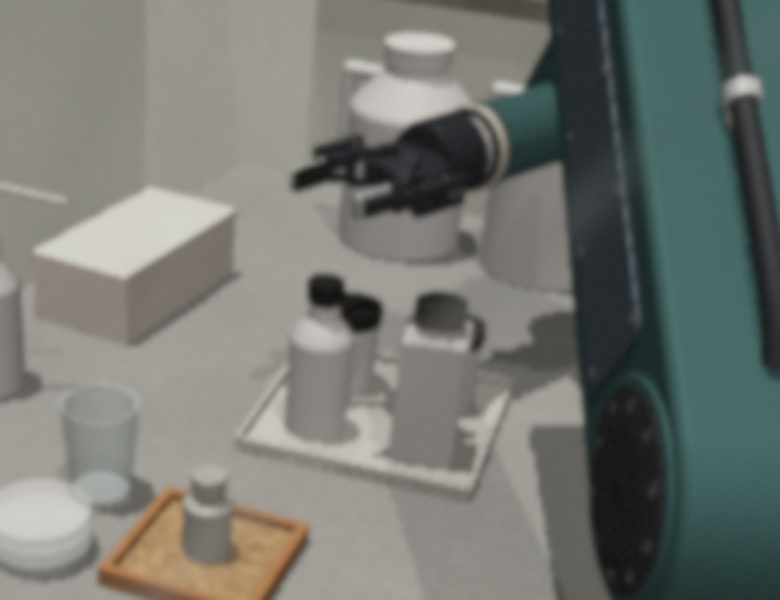

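View pics/t6.png

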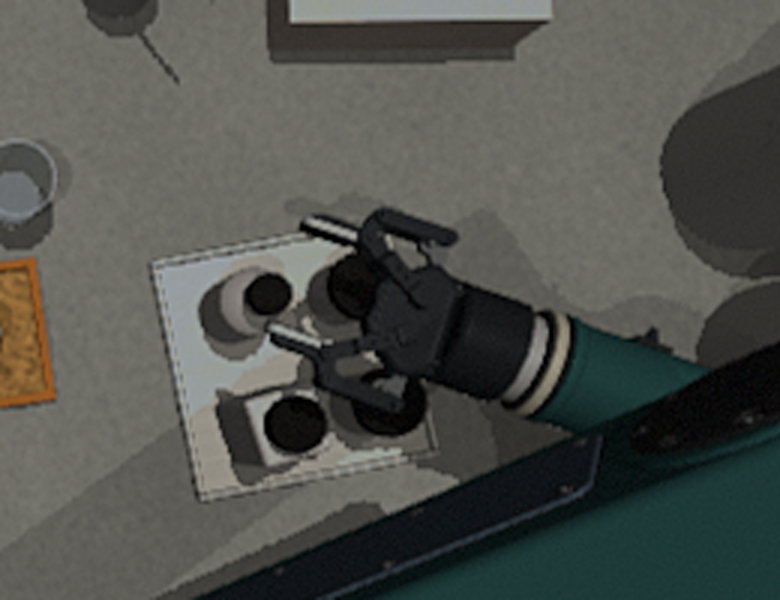

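Run:
```python
from h import *
t=robot.get_image("top");s=robot.get_image("side")
o=robot.get_obs();T=Ro.from_euler('xyz',o["orientation"],degrees=True);p=o["tcp_pos"]
tip=p+T.apply([0,.014,0])
for sg in(-1,1):
    q=tip+T.apply([0,0,sg*.036]);a=proj(t,q);b=proj(s,q);print((a-[300,100])*3,(b-[220,60])*3)
# fresh stopper measure from both views
for im,(x0,y0,x1,y1) in ((t,(375,185,402,212)),(s,(315,145,340,168))):
    m=(im["pixels"].max(2)<(40 if im is t else 60)).astype(np.uint8);mm=np.zeros_like(m);mm[y0:y1,x0:x1]=m[y0:y1,x0:x1]
    n,l,stt,c=cv2.connectedComponentsWithStats(mm)
    for i in range(1,n):
        if stt[i][4]>30: print(stt[i],c[i])
print(proj(t,(.554,-.2405,.157)),proj(t,(.554,-.2405,.147)),proj(s,(.554,-.2405,.147)))
```

```text
[260.88904394 321.23242783] [348.93357196 208.7730802 ]
[293.08918747 227.68704055] [291.3580982  183.24713552]
[382 191  15  14 164] [388.96341463 197.90243902]
[324 153  16  15 139] [331.62589928 159.07913669]
[390.07830435 197.93412821] [388.98394191 198.42637952] [328.14747326 156.82345281]
```

Call:
play_rows:
  steps:
    - [0.01,0,0.003,0]
    - [0.03,0,0.003,0]
    - [0.055,0,0.003,0]
    - [0.08,0,0.003,0]
    - [0.105,0,0.003,0]
    - [0.13,0,0.003,0]
    - [0.15,0,0.003,0]
    - [0.167,0,0.003,0]
    - [0.178,0,0.003,0]
    - [0.182,0,0.003,0]
  claw: 0.3
  newtons: 90

```text
time: 27.62
tcp_pos: [0.5534, -0.2402, 0.1471]
orientation: [-103.4, 88.5, -124.3]
ft_force: [0.5, 0.0, -0.8]
width: 0.0555
```

```bash
python3 m.py "[.554,-.2405,.149]"
python3 - <<'E'
from h import *
w=robot.get_image("wrist");cv2.imwrite("pics/w6.png",w["pixels"][:,:,::-1]);print(proj(w,(.554,-.2405,.157)))
s=robot.get_image("side");crop("s7.png",s,290,110,420,220,6)
t=robot.get_image("top");crop("t7.png",t,350,160,480,270,6)
E
```

```text
{'time': np.float64(27.6167), 'joint_pos': array([-58.7165,  60.4897,  81.6426,  57.6646, 110.8389, -58.3905]), 'tcp_pos': array([ 0.5534, -0.2402,  0.1471]), 'orientation': array([-103.419 ,   88.4673, -124.3188]), 'ft_force': array([ 0.5276,  0.0445, -0.7952]), 'width': np.float64(0.0555)}
tilt 88.51 az 69.10 twist to level 179.64 or -0.36 shares 1.9960470111071678 -0.003952988892832663
[.554,-.2405,.149] [-0.004 -0.     0.001]
[285.00923671 261.6961796 ]
```

View pics/s7.png

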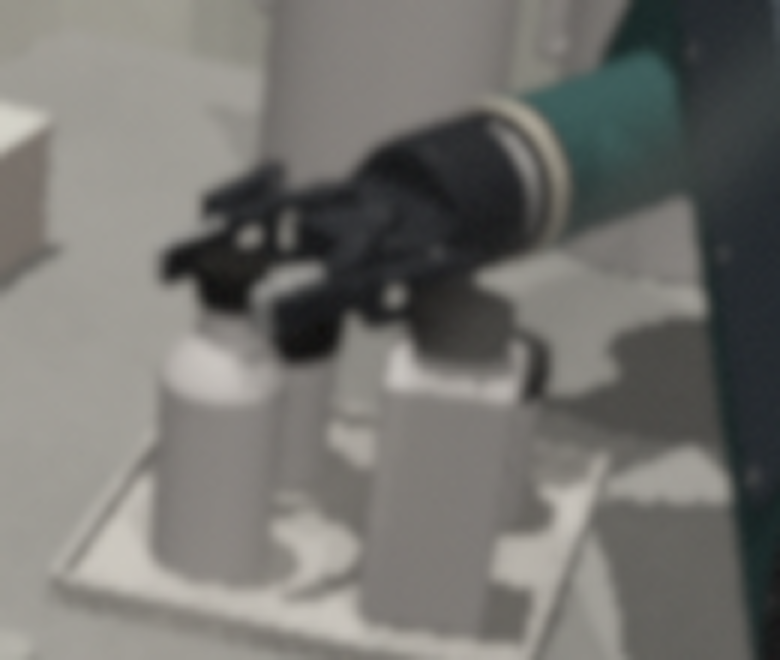

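View pics/t7.png

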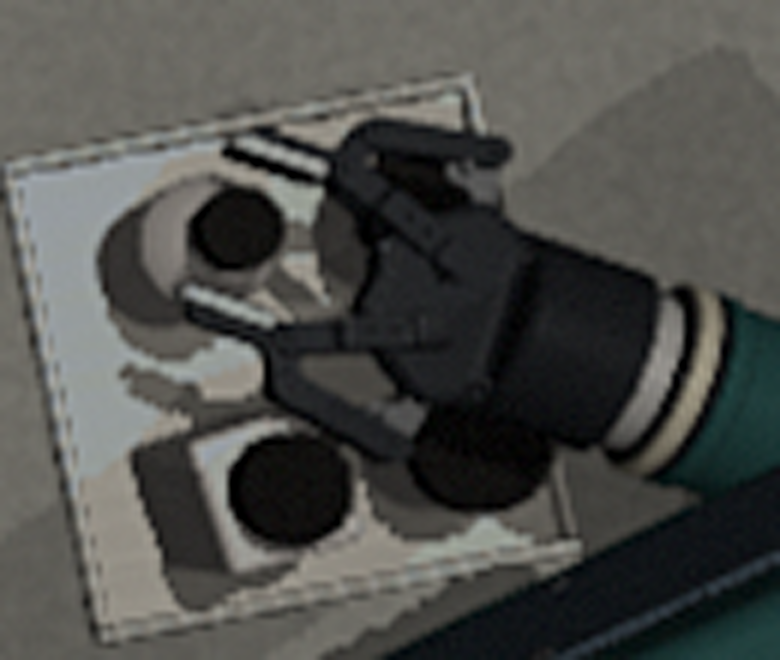

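View pics/w6.png

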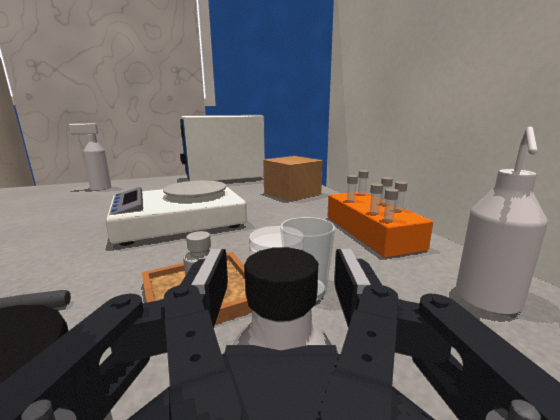

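The stopper (282,280 in the wrist view) sits centred between the pads, and the force reads about zero. Closing.

Call:
play_rows:
  steps:
    - [0,0,0,0]
    - [0,0,0,0]
    - [0,0,0,0]
    - [0,0,0,0]
    - [0,0,0,0]
    - [0,0,0,0]
    - [0,0,0,0]
    - [0,0,0,0]
    - [0,0,0,0]
    - [-0.01,0,0,0]
  claw: -1
  newtons: 90

```text
time: 28.6
tcp_pos: [0.5534, -0.2399, 0.152]
orientation: [-103.5, 88.3, -124.4]
ft_force: [-0.7, -0.2, -2.7]
width: 0.0314
```

Call:
play_rows:
  steps:
    - [-0.02,0,0,0]
    - [-0.05,0,0,0]
    - [-0.09,0,0,0]
    - [-0.14,0,0,0]
    - [-0.2,0,0,0]
    - [-0.26,0,0,0]
    - [-0.33,0,0,0]
    - [-0.4,0,0,0]
    - [-0.46,0,0,0]
    - [-0.5,0,0,0]

```text
time: 29.43
tcp_pos: [0.5567, -0.2336, 0.4074]
orientation: [-93.3, 88.3, -114.1]
ft_force: [0.8, -0.0, -1.8]
width: 0.0316
```

```bash
python3 m.py "[.6,.05,.5]"
python3 - <<'E'
from h import *; from g import *
q=np.array(robot.get_obs()["joint_pos"]);c=fk(q)
for P in ([.6,.05,.5],[.559,.286,.45],[.559,.286,.22]):
    for tw in (0,180):
        q2=q
        for s in np.linspace(.1,1,10): q2,f=ik(c[0]+(np.array(P)-c[0])*s,c[1]*Ro.from_rotvec([0,np.radians(tw*s),0]),q2,W)
        p,_,e,w=fk(q2,True);print(P,tw,np.round(q2),np.abs(f).max().round(4),np.round(w,2),np.round(e,2))
s=robot.get_image("side");crop("s8.png",s,200,0,500,260,2.5)
E
```

```text
{'time': np.float64(29.4333), 'joint_pos': array([-58.1872,  39.8254,  80.9502,  67.1395, 120.4183, -37.5303]), 'tcp_pos': array([ 0.5567, -0.2336,  0.4074]), 'orientation': array([ -93.2943,   88.3486, -114.133 ]), 'ft_force': array([ 0.8139, -0.0058, -1.8145]), 'width': np.float64(0.0316)}
tilt 88.35 az 69.16 twist to level 179.91 or -0.09 shares 1.9989453154087051 -0.0010546845912952248
[.6,.05,.5] [-0.201  0.555 -0.121]
[0.6, 0.05, 0.5] 0 [-38.  23.  99.  80. 104. -33.] 0.0 [ 0.47 -0.28  0.51] [ 0.23 -0.09  0.83]
[0.6, 0.05, 0.5] 180 [-38.  23.  99.  80. 104. 147.] 0.0 [ 0.47 -0.28  0.51] [ 0.23 -0.09  0.83]
[0.559, 0.286, 0.45] 0 [-15.  19. 116.  93.  85. -45.] 0.0 [ 0.43 -0.05  0.46] [0.21 0.01 0.84]
[0.559, 0.286, 0.45] 180 [-15.  19. 116.  93.  85. 135.] 0.0 [ 0.43 -0.05  0.46] [0.21 0.01 0.84]
[0.559, 0.286, 0.22] 0 [-15.  48. 121.  95.  87. -78.] 0.0 [ 0.43 -0.05  0.23] [ 0.46 -0.05  0.68]
[0.559, 0.286, 0.22] 180 [-15.  48. 121.  95.  87. 102.] 0.0 [ 0.43 -0.05  0.23] [ 0.46 -0.05  0.68]
```

View pics/s8.png

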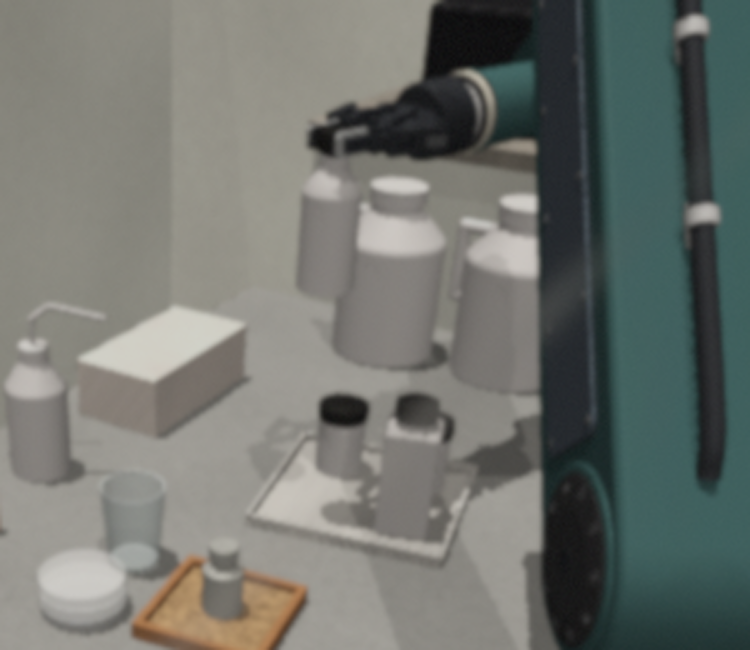

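The bottle hangs upright from the gripper at about (325,230) in the crop, clear of everything. Now I'll move it and turn it.

Call:
play_rows:
  steps:
    - [-0.01,0.028,-0.006,0.02]
    - [-0.03,0.083,-0.018,0.06]
    - [-0.055,0.15,-0.033,0.12]
    - [-0.08,0.222,-0.048,0.19]
    - [-0.105,0.29,-0.063,0.265]
    - [-0.13,0.36,-0.078,0.34]
    - [-0.155,0.43,-0.093,0.415]
    - [-0.175,0.485,-0.105,0.49]
    - [-0.19,0.53,-0.115,0.565]
    - [-0.2,0.555,-0.12,0.64]

```text
time: 30.32
tcp_pos: [0.6, 0.052, 0.497]
orientation: [-178.2, 31.8, 160.3]
ft_force: [-0.5, 0.1, -2.7]
width: 0.0312
```

Call:
play_rows:
  steps:
    - [0,0,0,0.075]
    - [0,0,0,0.15]
    - [0,0,0,0.225]
    - [0,0,0,0.3]
    - [0,0,0,0.375]
    - [0,0,0,0.45]
    - [0,0,0,0.525]
    - [0,0,0,0.6]
    - [0,0,0,0.675]
    - [0,0,0,0.75]

```text
time: 31.15
tcp_pos: [0.6007, 0.0491, 0.496]
orientation: [-178.1, -35.7, 158.0]
ft_force: [0.9, 0.1, -2.1]
width: 0.0312
```

```bash
python3 m.py
```

```text
{'time': np.float64(31.15), 'joint_pos': array([-37.8159,  22.9164,  98.8354,  79.5156, 103.5025,  92.5062]), 'tcp_pos': array([0.6007, 0.0491, 0.496 ]), 'orientation': array([-178.0527,  -35.7226,  158.0105]), 'ft_force': array([ 0.9004,  0.0963, -2.1178]), 'width': np.float64(0.0312)}
tilt 88.42 az 69.15 twist to level 54.26 or -125.74 shares 0.6029079104352508 -1.397092089564749
```

Call:
play_rows:
  steps:
    - [0,0,0,0.07]
    - [0,0,0,0.14]
    - [0,0,0,0.21]
    - [0,0,0,0.28]
    - [0,0,0,0.35]
    - [0,0,0,0.42]
    - [0,0,0,0.49]
    - [0,0,0,0.55]
    - [0,0,0,0.59]
    - [0,0,0,0.605]

```text
time: 31.98
tcp_pos: [0.6007, 0.0491, 0.496]
orientation: [-88.9, -88.4, 68.1]
ft_force: [-0.5, -0.3, -2.0]
width: 0.0312
```

```bash
python3 m.py
python3 - <<'E'
from h import *
s=robot.get_image("side");crop("s9.png",s,0,0,560,420,1.4)
E
```

```text
{'time': np.float64(31.9833), 'joint_pos': array([-37.8163,  22.9248,  98.8356,  79.5213, 103.5034, 146.7908]), 'tcp_pos': array([0.6007, 0.0491, 0.496 ]), 'orientation': array([-88.917 , -88.4266,  68.0619]), 'ft_force': array([-0.4944, -0.253 , -1.9684]), 'width': np.float64(0.0312)}
tilt 88.43 az 69.15 twist to level -0.03 or 179.97 shares -0.00033051087881702556 1.9996694891211828
```

View pics/s9.png

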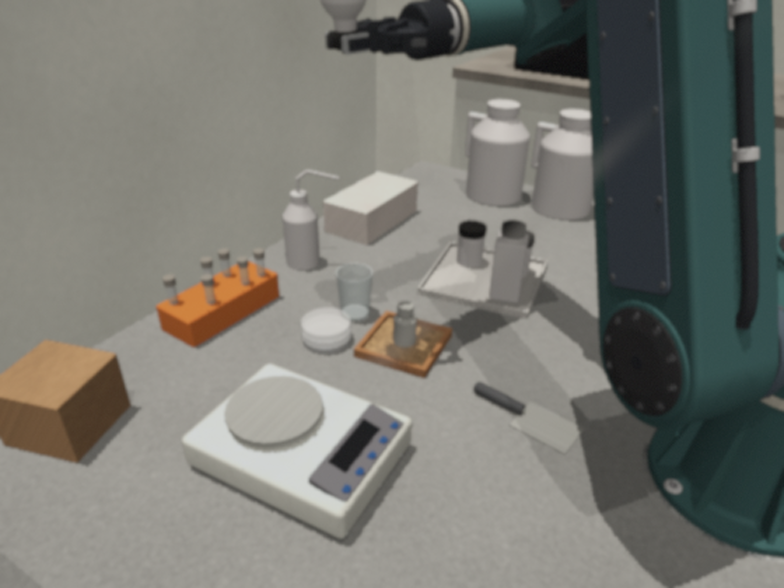

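The bottle is upside down: its shoulders show above the jaws at (345,10). I'll hold it for about 2.5 s.

Call:
play_rows:
  steps:
    - [0,0,0,0]
    - [0,0,0,0]
    - [0,0,0,0]
    - [0,0,0,0]
    - [0,0,0,0]
    - [0,0,0,0]
    - [0,0,0,0]
    - [0,0,0,0]
    - [0,0,0,0]
    - [0,0,0,0]

```text
time: 32.87
tcp_pos: [0.6014, 0.0485, 0.496]
orientation: [-95.9, -88.5, 75.0]
ft_force: [0.2, -0.2, -2.0]
width: 0.0313
```

Call:
play_rows:
  steps:
    - [0,0,0,0]
    - [0,0,0,0]
    - [0,0,0,0]
    - [0,0,0,0]
    - [0,0,0,0]
    - [0,0,0,0]
    - [0,0,0,0]
    - [0,0,0,0]
    - [0,0,0,0]
    - [0,0,0,0]

```text
time: 33.7
tcp_pos: [0.6014, 0.0485, 0.496]
orientation: [-95.7, -88.5, 74.9]
ft_force: [0.2, -0.4, -1.4]
width: 0.0317
```

Call:
play_rows:
  steps:
    - [0,0,0,0]
    - [0,0,0,0]
    - [0,0,0,0]
    - [0,0,0,0]
    - [0,0,0,0]
    - [0,0,0,-0.02]
    - [0,0,0,-0.05]
    - [0,0,0,-0.1]
    - [0,0,0,-0.17]
    - [0,0,0,-0.24]

```text
time: 34.53
tcp_pos: [0.6014, 0.0485, 0.4961]
orientation: [-175.9, -67.9, 155.3]
ft_force: [0.4, 0.2, -2.6]
width: 0.0315
```

```bash
python3 m.py "[.562,.22,.45]"
```

```text
{'time': np.float64(34.5333), 'joint_pos': array([-37.8254,  22.9843,  98.7655,  79.5785, 103.5036, 124.7169]), 'tcp_pos': array([0.6014, 0.0485, 0.4961]), 'orientation': array([-175.9348,  -67.8812,  155.3388]), 'ft_force': array([ 0.4106,  0.1543, -2.5957]), 'width': np.float64(0.0315)}
tilt 88.47 az 69.11 twist to level 22.07 or -157.93 shares 0.24520603024988108 -1.7547939697501191
[.562,.22,.45] [-0.004  0.295  0.213]
```

Call:
play_rows:
  steps:
    - [0,0.015,0.01,-0.075]
    - [0,0.045,0.03,-0.15]
    - [0,0.08,0.058,-0.225]
    - [0,0.12,0.087,-0.3]
    - [0,0.16,0.115,-0.375]
    - [0,0.2,0.145,-0.45]
    - [0,0.235,0.17,-0.525]
    - [0,0.265,0.19,-0.6]
    - [0,0.285,0.205,-0.675]
    - [-0.004,0.295,0.213,-0.75]

```text
time: 35.37
tcp_pos: [0.5608, 0.2219, 0.4507]
orientation: [-178.5, -0.4, 159.2]
ft_force: [-0.0, 0.1, -2.4]
width: 0.0317
```

Call:
play_rows:
  steps:
    - [0,0,0,-0.075]
    - [0,0,0,-0.15]
    - [0,0,0,-0.225]
    - [0,0,0,-0.3]
    - [0,0,0,-0.375]
    - [0,0,0,-0.45]
    - [0,0,0,-0.525]
    - [0,0,0,-0.6]
    - [0,0,0,-0.675]
    - [0,0,0,-0.75]

```text
time: 36.2
tcp_pos: [0.562, 0.2202, 0.4508]
orientation: [-176.1, 67.1, 162.7]
ft_force: [-0.5, 0.3, -2.1]
width: 0.0317
```

```bash
python3 m.py "[.559,.286,.40]"
```

```text
{'time': np.float64(36.2), 'joint_pos': array([-22.9915,  19.929 , 113.7744,  87.4509,  90.4458, -20.8544]), 'tcp_pos': array([0.562 , 0.2202, 0.4508]), 'orientation': array([-176.0601,   67.0645,  162.7219]), 'ft_force': array([-0.5487,  0.2704, -2.0788]), 'width': np.float64(0.0317)}
tilt 88.47 az 69.09 twist to level 157.11 or -22.89 shares 1.7457015121314834 -0.25429848786851733
[.559,.286,.40] [ 0.111  0.123 -0.01 ]
```

Call:
play_rows:
  steps:
    - [0.01,0.012,-0.001,-0.06]
    - [0.03,0.033,-0.003,-0.12]
    - [0.05,0.055,-0.005,-0.17]
    - [0.07,0.078,-0.006,-0.21]
    - [0.088,0.097,-0.008,-0.24]
    - [0.1,0.111,-0.009,-0.25]
    - [0.108,0.12,-0.01,-0.25]
    - [0.111,0.123,-0.01,-0.25]
    - [0.111,0.123,-0.01,-0.25]
    - [0.111,0.123,-0.01,-0.25]

```text
time: 37.03
tcp_pos: [0.5589, 0.2857, 0.4004]
orientation: [-116.2, 88.3, -137.1]
ft_force: [0.1, 0.4, -1.3]
width: 0.0316
```

```bash
python3 m.py "[.5593,.286,.27]"
python3 - <<'E'
from h import *
s=robot.get_image("side");crop("s10.png",s,60,60,400,400,1.75)
t=robot.get_image("top");crop("t10.png",t,100,100,380,300,2.8)
E
```

```text
{'time': np.float64(37.0333), 'joint_pos': array([-14.9993,  24.6158, 117.8839,  93.7724,  85.2031, -51.8348]), 'tcp_pos': array([0.5589, 0.2857, 0.4004]), 'orientation': array([-116.1797,   88.3123, -137.0983]), 'ft_force': array([ 0.083 ,  0.4072, -1.3019]), 'width': np.float64(0.0316)}
tilt 88.49 az 69.09 twist to level 179.26 or -0.74 shares 1.991724756817751 -0.00827524318224909
[.5593,.286,.27] [0.261 0.008 0.004]
```

View pics/s10.png

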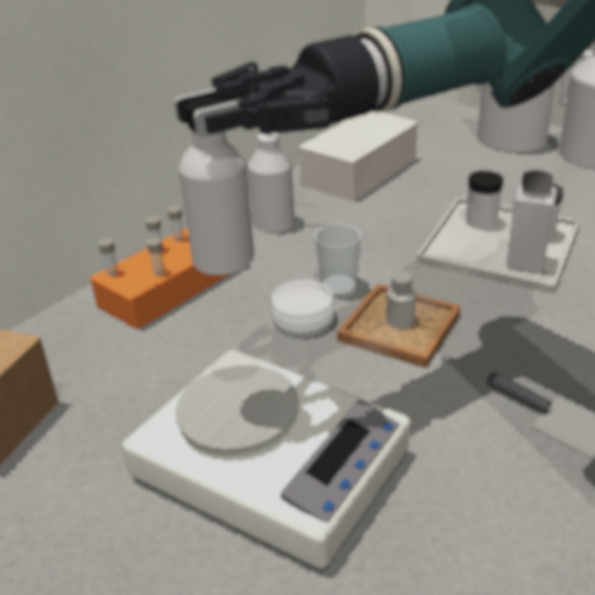

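View pics/t10.png

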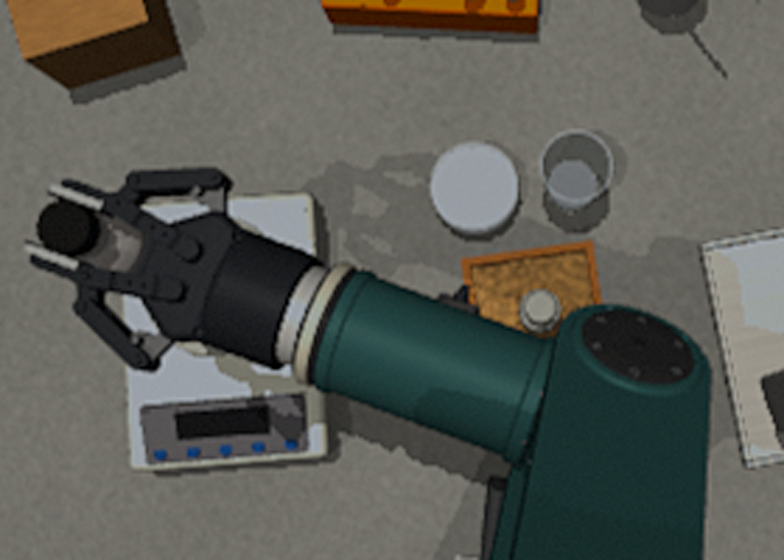

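Run:
```python
from h import *
t=robot.get_image("top");s=robot.get_image("side")
print("stopper",ray(t,100+67/2.8,100+228/2.8,.407))
o=robot.get_obs()
for P in ((.559,.286,.40),(.559,.286,.257)): print((proj(s,P)-[60,60])*1.75,(proj(t,P)-[100,100])*2.8)
im=cv2.imread("pics/s10.png");c=im[90:300,150:280];cv2.imwrite("pics/s11.png",cv2.resize(c,None,fx=2.8,fy=2.8))
```

```text
stopper [0.55933362 0.28287112 0.407     ]
[206.26812467 113.87779053] [ 66.67026413 230.38749004]
[222.80532991 258.30142302] [146.38098613 260.30812406]
```

View pics/s11.png

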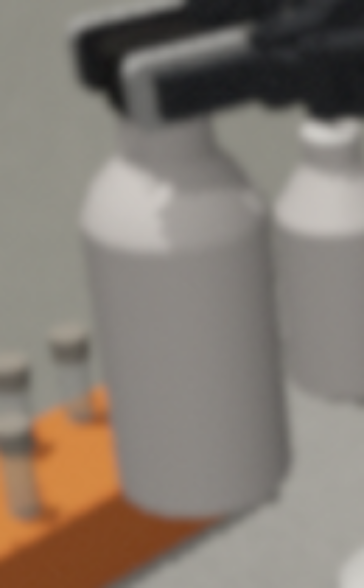

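Call:
play_rows:
  steps:
    - [0.02,0.001,0.001,-0.002]
    - [0.06,0.002,0.002,-0.004]
    - [0.11,0.004,0.003,-0.004]
    - [0.16,0.005,0.004,-0.004]
    - [0.21,0.006,0.004,-0.004]
    - [0.25,0.007,0.004,-0.004]
    - [0.285,0.008,0.004,-0.004]
    - [0.31,0.009,0.004,-0.004]
    - [0.325,0.009,0.004,-0.004]
    - [0.335,0.01,0.004,-0.004]

```text
time: 38.07
tcp_pos: [0.5592, 0.2861, 0.2317]
orientation: [-105.0, 88.4, -126.0]
ft_force: [0.2, 0.0, -1.8]
width: 0.0314
```

```bash
python3 m.py "[.5593,.286,.218]"
python3 - <<'E'
from h import *
s=robot.get_image("side");crop("s12.png",s,110,170,290,350,3.3)
print((proj(s,(.559,.286,.076))-[110,170])*3.3)
E
```

```text
{'time': np.float64(38.0667), 'joint_pos': array([-14.9384,  46.2689, 120.7612,  95.5106,  87.1573, -76.6742]), 'tcp_pos': array([0.5592, 0.2861, 0.2317]), 'orientation': array([-105.0204,   88.4098, -125.9704]), 'ft_force': array([ 0.2151,  0.0401, -1.8469]), 'width': np.float64(0.0314)}
tilt 88.46 az 69.06 twist to level 179.59 or -0.41 shares 1.995419675601801 -0.004580324398198677
[.5593,.286,.218] [0.027 0.001 0.   ]
[286.1019085  394.41810649]
```

View pics/s12.png

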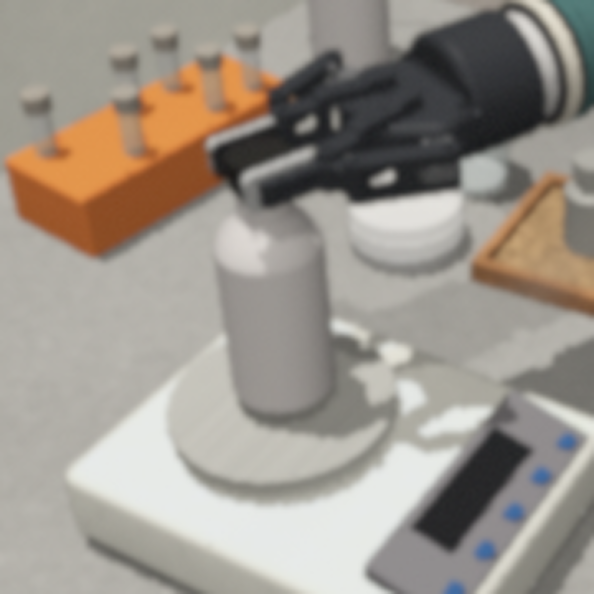

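Call:
play_rows:
  steps:
    - [0.002,0,0,0]
    - [0.005,0,0,0]
    - [0.008,0,0,0]
    - [0.011,0,0,0]
    - [0.013,0,0,0]
    - [0.015,0.001,0,0]
    - [0.017,0.001,0,0]
    - [0.019,0.001,0,0]
    - [0.02,0.001,0,0]
    - [0.021,0.001,0,0]

```text
time: 38.95
tcp_pos: [0.5586, 0.2867, 0.222]
orientation: [-104.3, 88.4, -125.2]
ft_force: [0.5, 0.4, -1.8]
width: 0.0317
```

Call:
play_rows:
  steps:
    - [0.0005,0,0,0]
    - [0.001,0,0,0]
    - [0.0015,0,0,0]
    - [0.002,0,0,0]
    - [0.0025,0,0,0]
    - [0.003,0,0,0]
    - [0.0035,0,0,0]
    - [0.004,0,0,0]
    - [0.0045,0,0,0]
    - [0.005,0,0,0]

```text
time: 39.78
tcp_pos: [0.5586, 0.2867, 0.2199]
orientation: [-104.2, 88.5, -125.1]
ft_force: [-0.5, -0.1, 0.9]
width: 0.0315
```

Call:
play_rows:
  steps:
    - [0.0005,0,0,0]
    - [0.001,0,0,0]
    - [0.001,0,0,0]
    - [0.001,0,0,0]
    - [0.001,0,0,0]
    - [0.001,0,0,0]
    - [0.001,0,0,0]
    - [0.001,0,0,0]
    - [0.001,0,0,0]
    - [0.001,0,0,0]

```text
time: 40.62
tcp_pos: [0.5585, 0.2867, 0.2198]
orientation: [-104.2, 88.5, -125.1]
ft_force: [-1.3, -0.2, 5.4]
width: 0.0311
```

```bash
python3 m.py
python3 - <<'E'
from h import *
s=robot.get_image("side");crop("s13.png",s,110,170,290,350,3.3)
E
```

```text
{'time': np.float64(40.6167), 'joint_pos': array([-14.8869,  47.9387, 120.6902,  95.5932,  87.4116, -78.3162]), 'tcp_pos': array([0.5585, 0.2867, 0.2198]), 'orientation': array([-104.209 ,   88.5176, -125.0925]), 'ft_force': array([-1.2888, -0.2352,  5.4241]), 'width': np.float64(0.0311)}
tilt 88.56 az 69.12 twist to level 179.64 or -0.36 shares 1.9959562532287218 -0.004043746771278873
```

View pics/s13.png

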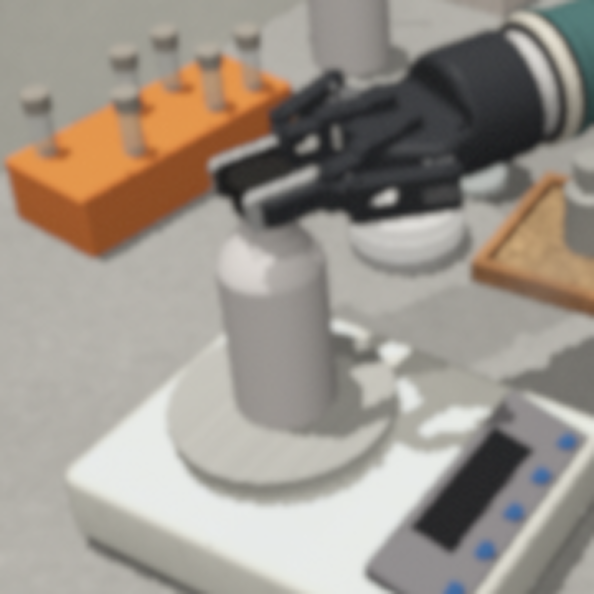

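Call:
play_rows:
  steps:
    - [0,0,0,0]
    - [0,0,0,0]
    - [0,0,0,0]
    - [0,0,0,0]
    - [0,0,0,0]
    - [0,0,0,0]
    - [0,0,0,0]
    - [0,0,0,0]
    - [0,0,0,0]
    - [0,0,0,0]
  claw: 0.4
  newtons: 20

```text
time: 41.5
tcp_pos: [0.5586, 0.2866, 0.219]
orientation: [-104.0, 88.4, -124.9]
ft_force: [0.5, 0.3, 0.1]
width: 0.0602
```

```bash
python3 m.py
python3 - <<'E'
from h import *
w=robot.get_image("wrist");cv2.imwrite("pics/w14.png",w["pixels"][:,:,::-1])
E
```

```text
{'time': np.float64(41.5), 'joint_pos': array([-14.892 ,  47.9647, 120.6842,  95.5841,  87.3159, -78.3152]), 'tcp_pos': array([0.5586, 0.2866, 0.219 ]), 'orientation': array([-104.0463,   88.418 , -124.9449]), 'ft_force': array([0.4679, 0.261 , 0.1461]), 'width': np.float64(0.0602)}
tilt 88.47 az 69.11 twist to level 179.62 or -0.38 shares 1.9957328146971067 -0.004267185302892863
```

View pics/w14.png

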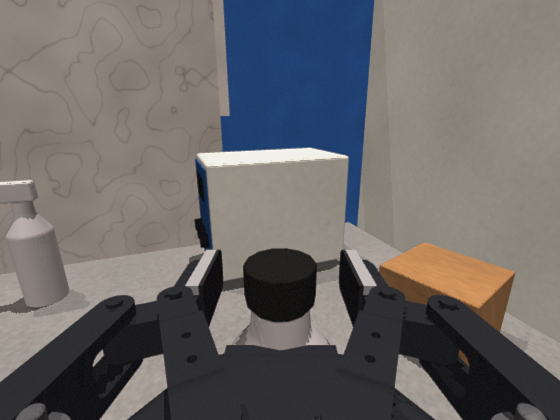

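The jaws are open with free gaps on both sides of the stopper (280,285). I'll retreat straight up.

Call:
play_rows:
  steps:
    - [-0.01,0,0,0]
    - [-0.03,0,0,0]
    - [-0.06,0,0,0]
    - [-0.1,0,0,0]
    - [-0.15,0,0,0]
    - [-0.2,0,0,0]
    - [-0.25,0,0,0]
    - [-0.3,0,0,0]
    - [-0.34,0,0,0]
    - [-0.36,0,0,0]

```text
time: 42.38
tcp_pos: [0.5607, 0.291, 0.4028]
orientation: [-96.9, 88.6, -117.7]
ft_force: [-0.0, 0.6, -0.8]
width: 0.0598
```

```bash
python3 m.py "[.5,.0,.45]"
```

```text
{'time': np.float64(42.3833), 'joint_pos': array([-14.2539,  24.4829, 117.6161,  94.3522,  84.8185, -52.0426]), 'tcp_pos': array([0.5607, 0.291 , 0.4028]), 'orientation': array([ -96.8609,   88.5666, -117.7292]), 'ft_force': array([-0.0124,  0.5689, -0.7735]), 'width': np.float64(0.0598)}
tilt 88.58 az 69.13 twist to level 179.83 or -0.17 shares 1.9980970512918286 -0.0019029487081714555
[.5,.0,.45] [-0.08  -0.589  0.094]
```

Call:
play_rows:
  steps:
    - [-0.01,-0.02,0.003,0]
    - [-0.02,-0.06,0.01,0]
    - [-0.03,-0.11,0.018,0]
    - [-0.04,-0.16,0.026,0]
    - [-0.05,-0.21,0.034,0]
    - [-0.06,-0.26,0.042,0]
    - [-0.06,-0.3,0.048,0]
    - [-0.06,-0.33,0.053,0]
    - [-0.06,-0.34,0.055,0]
    - [-0.06,-0.34,0.055,0]

```text
time: 43.22
tcp_pos: [0.5271, 0.1214, 0.4332]
orientation: [-104.9, 88.4, -125.9]
ft_force: [0.2, 1.0, 0.0]
width: 0.0598
```

Run:
```python
from h import *
st()
s=robot.get_image("side");crop("s15.png",s,80,90,480,390,2)
t=robot.get_image("top");crop("t15.png",t,120,80,480,300,2.2)
m=(t["pixels"].max(2)<40).astype(np.uint8);mm=np.zeros_like(m);mm[160:225,130:215]=m[160:225,130:215]
n,l,stt,c=cv2.connectedComponentsWithStats(mm)
for i in range(1,n):
    if stt[i][4]>30: print(stt[i],c[i],ray(t,*c[i],.221))
print("exp top",proj(t,(.559,.286,.228)),proj(t,(.559,.286,.208)),"side",(proj(s,(.559,.286,.228))-[80,90])*2,(proj(s,(.559,.286,.076))-[80,90])*2)
```

```text
{'time': np.float64(43.2167), 'joint_pos': array([-36.3108,  21.8647, 114.4148,  77.764 ,  99.3741, -47.085 ]), 'tcp_pos': array([0.5271, 0.1214, 0.4332]), 'orientation': array([-104.8637,   88.4107, -125.8847]), 'ft_force': array([0.2465, 0.9762, 0.0137]), 'width': np.float64(0.0598)}
[150 188  18  15 201] [158.35323383 194.81094527] [0.55962444 0.28513604 0.221     ]
exp top [156.888554   194.69748216] [159.88924975 195.82383903] side [217.97900228 264.40859663] [233.39509606 399.04127666]
```

View pics/s15.png

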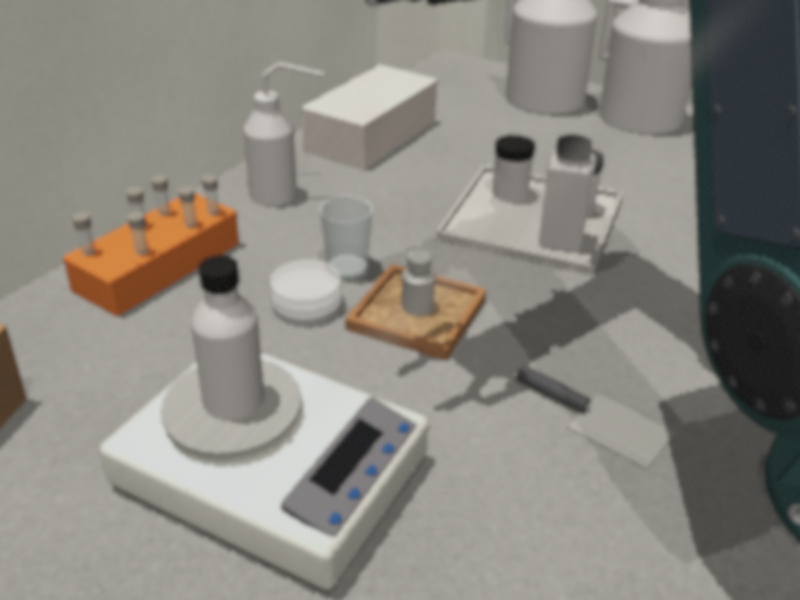

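View pics/t15.png

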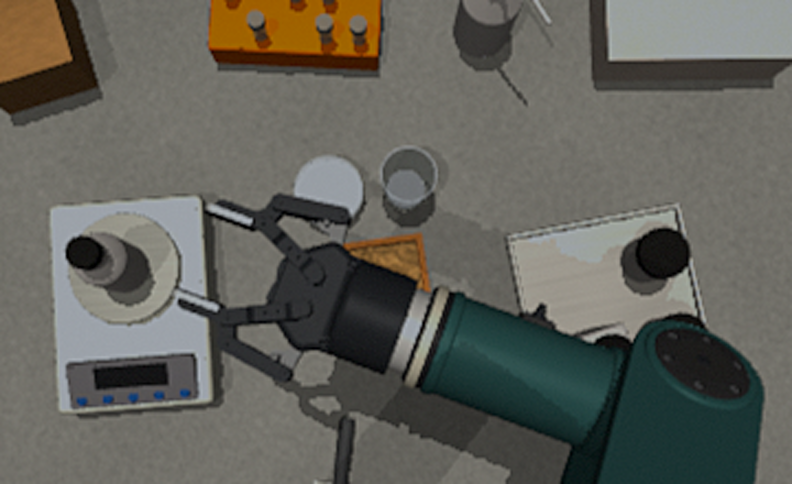

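The bottle stands upright, within about 1 mm of the pan centre: the stopper measures (.5596, .2851) against a pan centre of (.559, .286). The weight stands in its tray, the neighbours are where they were, and the arm is clear. Handing in.

```bash
python3 -c "
from station import robot
print(robot.job_done())"
```

```text
the job is handed in; nothing more can be done
None
```

The job is done as asked and handed in at about 43 s, but one test move may break the force or joint-range rule.

**What I did**
1. I took the weight off the pan and stood it upright in the middle of its tray.
2. The moves offer no tilt, so I tilted the tool by pushing against joint-limit and reach stops. That brought it to about 1.5° below level, and it stayed there for the rest of the job.
3. I gripped the bottle by its stopper, lifted it, and turned it 180° with the jaws at about 0.50 m height. I held it inverted for about 2.2 s, turned it back upright, and lowered it onto the pan with about 5 N of contact.

**Last checks**
- **Bottle:** it stands upright, with the stopper at (0.5596, 0.2851) against a measured pan centre of (0.559, 0.286), about 1 mm off.
- **Other items:** the weight is upright in its tray. Everything I could see is where it stood; jar_b and part of the square bottle were hidden by the arm in the last top view.
- **Arm:** it is clear of everything, with wrist force near zero.

**What may count against it**
- **Force and joint range:** at about 10.5 s, with empty jaws high in free air, I moved too fast into the reach limit. The wrist force read about 132 N for a moment (57 and 118 N components), against the 120 N limit. Joint 3 read 12.24° against its 12.27° limit.
- **Joint limits used on purpose:** later pushes held joints 3 and 6 against their stops, but slowly. The readings I took then stayed within the ranges and showed about 1 N.

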